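# String the bored brackets and lock the rod in its carrying frame

## Task

Get these bored wooden brackets ready to carry to the spray booth: stand every bracket upright in its own slot of the slotted block so that the bores line up, then take the stringing rod out of its frame (its keeper must be lifted over the ridges and slid back), run the rod through all the brackets and lift them off together. Hang the loaded rod back in both notches with all the brackets between the cheeks, and slide the keeper back home over it until it drops down in front of the ridges. Leave the tools lying near the work alone.

Things in the scene. Friction and masses are not known exactly. Their poses are not given: they have to be found in the camera images.
- bracket_1_bore (a point): bore centre of a loose beech bracket (may be absent) standing on its foot: 16 mm thick (its x), 50 mm wide (y), 60 mm tall (z up), top corners rounded 14 mm, a 24 mm bore through the thickness (along x), centred 34 mm above the foot. Front and back alike, 45 g, topples easily; grasp across the 50 mm width at about bore height
- bracket_2_bore (a point): bore centre of a loose beech bracket (may be absent) standing on its foot: 16 mm thick (its x), 50 mm wide (y), 60 mm tall (z up), top corners rounded 14 mm, a 24 mm bore through the thickness (along x), centred 34 mm above the foot. Front and back alike, 45 g, topples easily; grasp across the 50 mm width at about bore height
- bracket_3_bore (a point): bore centre of a loose beech bracket (may be absent) standing on its foot: 16 mm thick (its x), 50 mm wide (y), 60 mm tall (z up), top corners rounded 14 mm, a 24 mm bore through the thickness (along x), centred 34 mm above the foot. Front and back alike, 45 g, topples easily; grasp across the 50 mm width at about bore height
- bracket_4_bore (a point): bore centre of a loose beech bracket (may be absent) standing on its foot: 16 mm thick (its x), 50 mm wide (y), 60 mm tall (z up), top corners rounded 14 mm, a 24 mm bore through the thickness (along x), centred 34 mm above the foot. Front and back alike, 45 g, topples easily; grasp across the 50 mm width at about bore height
- slot_block: loose wooden block, 122 (x) x 74 (y) x 24 mm, 1 kg, origin: centre of its underside. Slots across it (along y) at x = -42, -14, +14, +42 mm: 18 wide, 56 long, 14 deep, floor 10 mm up. Dowels (9 mm, tops 38 mm up) beside the slots at y = +-19.5 mm, x = -56, -28, 0, 28, 56 keep brackets upright. A seated bracket's bore is at y = 0, 44 mm up. The rod goes in along +x from the -x end, nearest the robot
- rod_grip (a point): middle of the stringing rod's wooden handle (60 mm long, 22 wide in y, 36 tall in z), on the rod axis; x points to the tip. From here along x: collar (27 mm diameter) 29 to 33 mm, bare neck to 53, second collar to 57, then plain 12 mm shank to the tapered tip at 201. Brackets go on the shank. 170 g, centre of mass 80 mm ahead; take the handle from above, grip firmly (80 N) or it sags
- rod_tip (a point): tip of the same rod, on its axis, 201 mm ahead of rod_grip
- frame: fixed plywood carrying frame; origin on the work surface midway between its two cheeks (plates 10 mm thick at x = -71 and +71 mm, y = -36 to +104 mm, 97 mm high, joined by a base board 18 mm high); x runs along the rod in it, handle side to tip side. On each cheek top: a 7 mm high ridge at y = 58 to 65.5 mm and a guide staple at y = 29 to 37 mm, up to 130 mm high
- notch_handle (a point): centre of the rod's neck when it lies in the frame: in the cheek at the frame's x = -71, y = 0, 85 mm high (axes as the frame's). Each cheek's notch is open upward, 15 mm wide at the bottom, flared to 36 mm at the cheek top. The rod starts there, and belongs there: rod_grip then lies 43 mm from this point along the frame's -x
- notch_tip (a point): the rod axis' place in the notch of the other cheek, at the frame's x = +71, y = 0, 85 mm high; the seated rod's tip lies 16 mm beyond it
- keeper_slide (a joint): travel of the steel keeper along the frame's +y, m: 0 home (two fingers lie across the notch mouths), 0.034 fully back (below 0.030 the fingers still obstruct the notches). Home, its bar stands in front of the ridges and cannot slide back unless lifted 7 mm or more, nor return from behind them until lifted again; over the ridges from 0.002 to 0.022. 1 N friction; drops by its own weight
- keeper_lift (a joint): how far the keeper is lifted, m: 0 down, 0.016 the most
- keeper_grip (a point): grip point on the black tab in the middle of the keeper bar (tab 16 mm along the frame's x, 12 along y, its top 12 mm above this point, bar top 27 mm below it); it moves with the keeper; home and down it lies at x = 0, y = 50, z = 137 mm in the frame, axes as the frame's
- fence_top (a point): obstacle: a point on the top of the saw's fixed rip fence, an aluminium wall 99 mm high and about 45 mm thick that runs between the slot block and the frame, 13 degrees to the left of straight ahead, from 0.29 m to 1.1 m ahead of the robot; what is carried across must be lifted over it
- guard_top (a point): obstacle: highest point (291 mm) of the orange fixed blade guard right of the slot block; about 80 mm thick, it runs parallel to the fence from x = 0.45, y = -0.20 to x = 0.95, y = -0.09; the robot may start on its far side and must pass over or in front of it
- pencil: bystander: red carpenter's pencil, 173 mm long, lying; origin near its middle
- spanner_19: bystander: open-ended spanner, 158 mm long, lying; origin near its middle
- spare_knob: bystander: black star knob, 46 mm across, 28 mm high; origin at the centre of its underside

How it is judged:
By the outcome, as a careful person would: the job done as asked, in the order asked, and still so for the second after the job is handed in, with the robot touching nothing.
Of bracket_1, bracket_2, bracket_3, bracket_4 only 2 to 4 are there at a start; the rules pass over those that are not, and their reading is None.
At some moment in a run one of slot_block may be knocked a few centimetres aside while the robot is not near it.
It also fails if it takes over 210 s, if anything falls off the work surface, if the arm or the gripper's body presses on something with over 40 N, if the wrist force passes 120 N, or if a joint passes its speed limit or range.

## Robot

A 7-joint arm with a two-finger parallel gripper is mounted at the origin on a cart in front of the work surface, level with it; the furniture and walls round the work are solid. World frame = base frame: x ahead of the robot, y to its left, z up, the work surface at z = 0. Lengths are in m, angles in rad, forces in N, time in s.
With the tool pointing down it reaches from about 0.425 to 1.025 m from the base axis. Payload 9.4 kg.
Tool frame: the origin (TCP) lies midway between the tips of the shut fingers; the grasp point (between the pads) lies 19 mm behind it; z points along the fingers, y is the line along which they close (so a half turn about z gives the same grasp; the last joint's range is limited). The gripper opens to 93 mm and grips with 3 to 60 N. Pads are 15 mm wide; open, the fingers measure 128 mm over their backs; the gripper's body (75 mm by 188 mm) begins 65 mm behind the grasp point.
Start: joints at [1.178, 0.599, -0.003, 1.599, 0.002, 0.943, -0.08], TCP at [0.225, -0.689, 0.219] pointing down, gripper open.
Joint ranges: [-2.57, 2.57], [-0.35, 1.97], [-1.29, 1.29], [0.11, 2.56], [-1.05, 4.19], [0.11, 1.86], [-2.63, 2.63]. Speed limits (rad/s): [2.22, 2.22, 3.01, 3.01, 3.14, 3.14, 3.14].

## Interface

Orientations are given as a unit quaternion [x, y, z, w].
In Python, from cell import bot gives the robot as it stands. The module is installed in compiled form; this text tells all that it offers.
- The arm moves only by the tool drive_tool, never from a script. Its argument "series" is a list of rows, each a list of 6 numbers: the shift along the tool's x, y, z in units of 12 cm (1.0 is 12 cm), then the turn, a rotation vector about the tool's x, y, z in units of 0.5 rad (1.0 is 0.5 rad). A call has 1 to 8 rows; each row shifts and turns the commanded pose from where the row before left it, along the tool's axes as they then stand; what a row does not reach is not made up. A row lasts 1/8 s, in which the tool goes at most 62.5 mm and 10.7 degrees, less where a joint would pass 70% of its speed; a pose out of reach is approached as far as the arm can. A call with a number of a shift or a turn outside -1 to 1 is refused whole. A call with a gripper value outside its range is refused whole. "claw" is the finger opening in mm, from 0 to 93, set as the call begins (left out, the last holds). The fingers move at their own pace and stop on an object; "squeeze" is the grip in N (left out, the last holds). Time passes only in rows, so rows that do not move let the fingers close. It gives the time, the measured TCP pose, the force, the opening and the grip force at its end, in the units of the state.
- bot.observe(): the state, without advancing time (a new reading comes with each control period).
- bot.read_camera(name): name is "side" or "top" or "wrist"; returns the picture (480x640x3 uint8, red, green, blue); there is no depth.
- bot.get_calibration(name): a dict with "fx", "fy", "cx", "cy" (pixels), "xyz" and "rotation" of the camera in the world. Camera axes: x right, y down, z forward; pixel columns grow to the right and rows downward; lengths in m; the calibration is good to about 2 mm. A picture is of the moment at which its call begins: read the wrist's pose just before it. get_calibration takes no time and is no camera call; for the wrist camera it gives the pose at the moment of the call.
- bot.finish_job(): hands the job in; it is judged then, once.
Trained networks look in the newest picture that a camera, given by its name, has taken for a name from the list of things; names that differ only in an ending like _2 or _b are one class to them, and where a whole thing is asked for, a point or a joint stands for the part that bears it (a point fixed in the world has none). Each returns a list of dicts, best first, with "conf" (0 to 1); they miss things now and then, are a little off and sometimes report something else, mostly with a low value. They report only what shows in the picture. A call takes as long as a camera call.
- bot.silhouettes(camera, thing): "region" (480x640 bool, what is visible of it) and "pixel" ([column, row] in pixels, amid what is visible of it).
The state is a dict: "time": time; "joint_positions": joint angles; "joint_velocities": joint speeds; "tau": joint torques, N m; "tcp_pos": TCP position; "orientation": TCP orientation; "contact_force": force on the tool from outside, world axes, zero at the start; "ft_torque": the same for the moment, N m; "gripper_width": opening from 0.0 (shut) to 1.0 (fully open); "finger_force": force on a finger pad.
Only numpy, scipy, OpenCV 4.12 (cv2) and the standard library are available. Lean on these libraries where they do the work, as an engineer would, in place of code of your own. Each camera call takes 0.05 s, during which the arm holds its last target. There are 200 camera calls.

## Working session

There is one attempt and no reset: what is moved stays moved. The work goes in short steps, Python scripts to look and compute and a tool call to move; the robot and the scene stay as the last step left them, time stands still between calls to the robot, and variables do not carry over. Pictures are saved under pics/ and viewed, at most 14 in all, crops included, and the job is handed in when it is done.

Besides the shell and the picture viewer there is one more tool, called as name(argument=value, ...) on one line, values as JSON. drive_tool: Moves the arm, as the interface text tells. Its arguments: {"type":"object","properties":{"series":{"type":"array"},"claw":{"type":"number"},"squeeze":{"type":"number"}},"required":["series"]}

```bash
mkdir -p pics
python3 - <<'E'
from cell import bot
import cv2,numpy as np
s=bot.observe()
for k in s: print(k,np.round(s[k],3))
for c in ("side","top","wrist"):
    im=bot.read_camera(c); cv2.imwrite(f"pics/{c}0.png",im[:,:,::-1])
    k=bot.get_calibration(c); print(c,{a:np.round(b,3).tolist() for a,b in k.items()})
print(bot.observe()['time'])
E
```

```text
time 0.0
joint_positions [ 1.178  0.6   -0.003  1.6    0.002  0.943 -0.08 ]
joint_velocities [ 0.001  0.    -0.002 -0.     0.001 -0.001 -0.001]
tau [-0.0000e+00 -7.6506e+01  1.4960e+00 -2.5235e+01 -5.3000e-02  1.7000e-02
  0.0000e+00]
tcp_pos [ 0.225 -0.689  0.218]
orientation [ 0.988  0.157 -0.    -0.001]
contact_force [-0.575 -0.5    0.525]
ft_torque [0.    0.029 0.013]
finger_force 0.0
gripper_width 0.998
side {'fx': 479.397, 'fy': 479.397, 'cx': 316.312, 'cy': 239.893, 'xyz': [0.402, -0.727, 0.877], 'rotation': [0.898, -0.071, 0.046, -0.431]}
top {'fx': 527.347, 'fy': 527.347, 'cx': 325.341, 'cy': 237.932, 'xyz': [0.368, 0.148, 1.312], 'rotation': [-0.695, 0.714, -0.063, 0.055]}
wrist {'fx': 371.873, 'fy': 371.873, 'cx': 313.49, 'cy': 240.463, 'xyz': [0.299, -0.666, 0.383], 'rotation': [0.802, -0.581, -0.083, 0.112]}
0.15
```

View pics/top0.png

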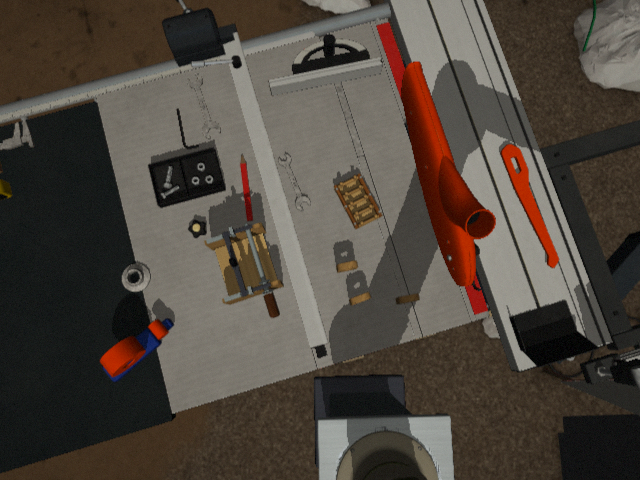

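View pics/side0.png

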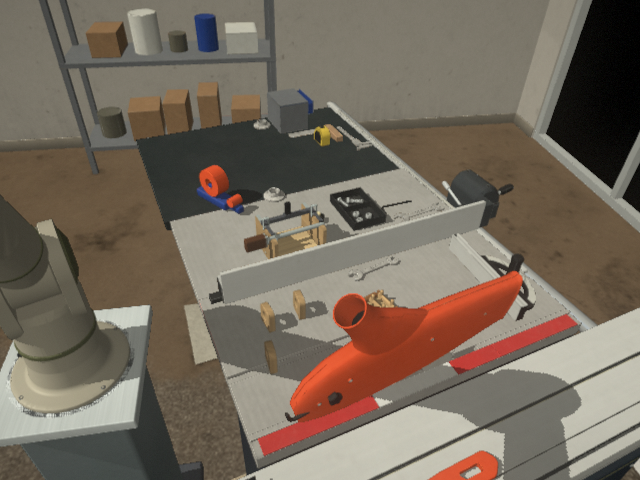

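The top view shows three brackets at about (347,266), (360,298) and (408,299). The slot block is at (357,200), and the frame at (247,262) with the rod handle at (272,303). The fence runs between them and the guard is on the right. The side view agrees.

```bash
cat > h.py <<'E'
from cell import bot
import cv2,numpy as np
from scipy.spatial.transform import Rotation as R
from scipy.optimize import minimize
def cal(c):
    k=bot.get_calibration(c); return k,R.from_quat(k['rotation']).as_matrix() if np.size(k['rotation'])==4 else np.array(k['rotation'])
def ray(kr,px,z):
    k,M=kr; d=M@np.array([(px[0]-k['cx'])/k['fx'],(px[1]-k['cy'])/k['fy'],1]); o=np.array(k['xyz'])
    return o+d*(z-o[2])/d[2]
def proj(kr,P):
    k,M=kr; p=(np.atleast_2d(P)-np.array(k['xyz']))@M
    return np.c_[k['cx']+k['fx']*p[:,0]/p[:,2],k['cy']+k['fy']*p[:,1]/p[:,2]]
def snap(c,name=None):
    kr=cal(c); im=bot.read_camera(c)
    if name: cv2.imwrite(f'pics/{name}.png',im[:,:,::-1])
    return kr,im
def sil(c,t,mn=.3):
    return [(d['conf'],np.array(d['pixel']),d['region']) for d in bot.silhouettes(c,t) if d['conf']>=mn]
def box(x0,x1,y0,y1,z0,z1):
    return np.array([[x,y,z] for x in(x0,x1) for y in(y0,y1) for z in(z0,z1)])
def bracket(): # convex outline pts, foot frame
    a=np.linspace(0,np.pi/2,5); p=[(-.025,0),(.025,0)]+[(.011+.014*np.cos(t),.046+.014*np.sin(t)) for t in a]+[(-.011-.014*np.cos(t),.046+.014*np.sin(t)) for t in a]
    return [np.array([[x,y,z] for x in(-.008,.008) for y,z in p])]
def block(): 
    out=[box(-.061,.061,-.037,.037,0,.024)]
    for x in(-.056,-.028,0,.028,.056):
        for y in(-.0195,.0195): out.append(box(x-.004,x+.004,y-.004,y+.004,.02,.038))
    return out
S=4
def mask(kr,parts,pose,box_):
    x,y,th=pose[:3]; z=pose[3] if len(pose)>3 else 0
    M=R.from_euler('z',th).as_matrix(); u0,v0,u1,v1=box_
    m=np.zeros(((v1-v0)*S,(u1-u0)*S),np.uint8)
    for P in parts:
        q=((proj(kr,P@M.T+[x,y,z])+.5-[u0,v0])*S*16).astype(np.int32)
        cv2.fillConvexPoly(m,cv2.convexHull(q),1,shift=4)
    return m
def fit(views,parts,p0,fixz=None):
    """views: list of (kr,region). fits x,y,yaw by IoU"""
    V=[]
    for kr,reg in views:
        v,u=np.nonzero(reg); b=(max(u.min()-25,-50),max(v.min()-25,-50),u.max()+26,v.max()+26)
        pad=np.pad(reg.astype(np.uint8),60); r=pad[b[1]+60:b[3]+60,b[0]+60:b[2]+60]
        b=(b[0],b[1],b[0]+r.shape[1],b[1]+r.shape[0])
        V.append((kr,cv2.resize(r,None,fx=S,fy=S,interpolation=cv2.INTER_NEAREST),b))
    def cost(p):
        c=0
        for kr,r,b in V:
            m=mask(kr,parts,list(p)+([fixz] if fixz else []),b); c-=(m&r).sum()/max((m|r).sum(),1)
        return c/len(V)
    best=None
    for dth in(-.25,0,.25):
        s=np.array([p0[0],p0[1],p0[2]+dth]); sim=np.array([s,s+[.01,0,0],s+[0,.01,0],s+[0,0,.25]])
        o=minimize(cost,s,method='Nelder-Mead',options=dict(initial_simplex=sim,xatol=2e-4,fatol=1e-5))
        if best is None or o.fun<best.fun: best=o
    return best.x,-best.fun
E
cat > a.py <<'E'
from h import *
T=snap('top');Sd=snap('side')
print('base px',proj(T[0],[[0,0,0],[.5,0,0]]))
for t,z in(('bracket_1_bore',.034),('slot_block',.02),('frame',.06),('rod_grip',.085),('keeper_grip',.13),('fence_top',.099),('guard_top',.2),('pencil',0),('spanner_19',0),('spare_knob',.02)):
    for c,kr in(('top',T[0]),('side',Sd[0])):
        for cf,px,rg in sil(c,t): print(t,c,round(cf,2),px.round(1),ray(kr,px,z).round(3),rg.sum())
E
python3 a.py
```

```text
base px [[387.15249702 483.93678012]
 [377.86116255 271.22145161]]
bracket_1_bore top 0.43 [404.3 294.1] [ 0.439 -0.058  0.034] 146
bracket_1_bore side 0.54 [270. 355.] [ 0.43  -0.069  0.034] 317
slot_block top 0.6 [358.1 200.8] [0.677 0.044 0.02 ] 1492
slot_block side 0.83 [377.4 300.6] [0.709 0.068 0.02 ] 326
frame top 0.75 [238.9 259.7] [0.53  0.337 0.06 ] 3523
frame side 0.72 [292.4 232.2] [0.529 0.321 0.06 ] 2044
rod_grip top 0.63 [265.1 281. ] [0.475 0.273 0.085] 617
rod_grip side 0.87 [263.4 236.2] [0.447 0.282 0.085] 547
keeper_grip side 0.57 [288.2 213.7] [0.518 0.313 0.13 ] 333
keeper_grip side 0.32 [296.3 303.1] [ 0.495 -0.016  0.13 ] 245Traceback (most recent call last):
  File "a.py", line 6, in <module>
    for cf,px,rg in sil(c,t): print(t,c,round(cf,2),px.round(1),ray(kr,px,z).round(3),rg.sum())
                    ~~~^^^^^
  File "h.py", line 18, in sil
    return [(d['conf'],np.array(d['pixel']),d['region']) for d in bot.silhouettes(c,t) if d['conf']>=mn]
                                                                  ~~~~~~~~~~~~~~~^^^^^
ValueError: it knows: bracket_1_bore, bracket_2_bore, bracket_3_bore, bracket_4_bore, frame, keeper_grip, keeper_lift, keeper_slide, notch_handle, notch_tip, pencil, rod_grip, rod_tip, slot_block, spanner, spare_
```

drive_tool(series=[[0,0,-0.5,0,0,0],[0,0,-0.5,0,0,0],[0,0,-0.5,0,0,0],[0.31,-0.38,0,0,0,0],[0.31,-0.38,0,0,0,0],[0.31,-0.38,0,0,0,0],[0.31,-0.38,0,0,0,0],[0.31,-0.38,0,0,0,0]])

```text
time: 1.75
tcp_pos: [0.3316, -0.4127, 0.3989]
orientation: [0.988, 0.157, 0.0, 0.0]
contact_force: [1.3, -0.5, 0.0]
gripper_width: 0.995
finger_force: 0.0
```

drive_tool(series=[[0.31,-0.38,0,0,0,0],[0.31,-0.38,0,0,0,0],[0.31,-0.38,0,0,0,0],[0.31,-0.38,0,0,0,0],[0.31,-0.38,0,0,0,0],[0.31,-0.38,0,0,0,0],[0.31,-0.38,0,0,0,0],[0,0,0,0,0,0]])

```text
time: 2.75
tcp_pos: [0.4804, -0.026, 0.3988]
orientation: [0.987, 0.161, 0.001, -0.001]
contact_force: [0.2, -0.7, 0.3]
gripper_width: 0.998
finger_force: 0.0
```

```bash
cat > b.py <<'E'
from h import *
s=bot.observe(); print(s['time'],s['tcp_pos'].round(4) if hasattr(s['tcp_pos'],'round') else s['tcp_pos'],R.from_quat(s['orientation']).as_matrix().round(3))
W=snap('wrist','w1'); k,M=W[0]; print(np.round(k['xyz'],3),M.round(3))
for t,z in(('bracket_1_bore',.034),('slot_block',.02)):
    for cf,px,rg in sil('wrist',t,.1): print(t,round(cf,2),px.round(1),ray(W[0],px,z).round(3),rg.sum())
E
python3 b.py
```

```text
2.75 [ 0.4804 -0.026   0.3988] [[ 0.948  0.317  0.001]
 [ 0.317 -0.948  0.001]
 [ 0.001 -0.001 -1.   ]]
[ 0.554 -0.002  0.564] [[ 0.318 -0.911 -0.261]
 [-0.948 -0.306 -0.085]
 [-0.002  0.275 -0.962]]
bracket_1_bore 0.73 [327.  231.1] [ 0.43  -0.063  0.034] 639
slot_block 0.77 [314.3  39.2] [0.668 0.036 0.02 ] 4571
slot_block 0.59 [251.9 146.2] [0.51  0.077 0.02 ] 554
slot_block 0.42 [61.8 69. ] [0.526 0.347 0.02 ] 14469
```

View pics/w1.png

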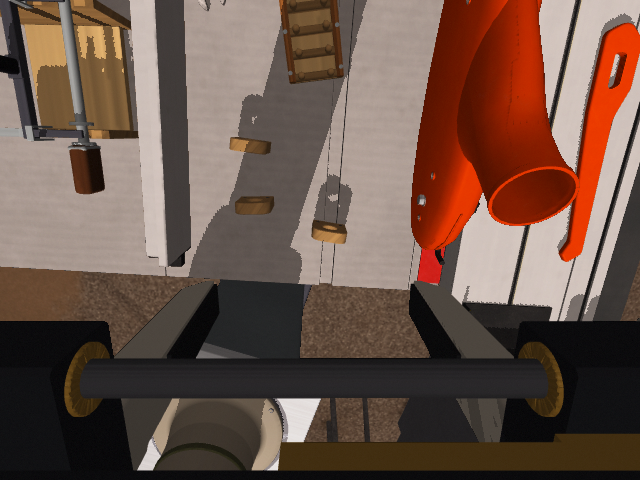

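The wrist view shows three brackets, at (250,146), (254,205) and (329,232). The block is at (314,39), at the top edge. I'll move over the block.

drive_tool(series=[[0.35,0,0.25,0,0,0],[0.35,0,0.25,0,0,0],[0.35,0,0.25,0,0,0],[0,0,0,0,0,0],[0,0,0,0,0,0]])

```text
time: 3.52
tcp_pos: [0.5987, 0.0072, 0.3087]
orientation: [0.988, 0.156, -0.0, 0.0]
contact_force: [-0.5, 0.1, -0.8]
gripper_width: 1.001
finger_force: 0.0
```

```bash
cat > look.py <<'E'
import sys
from h import *
W=snap('wrist',sys.argv[1]); kr,im=W
s=bot.observe(); print(s['time'],np.round(s['tcp_pos'],4),np.round(R.from_quat(s['orientation']).as_euler('zyx'),4))
hsv=cv2.cvtColor(im,cv2.COLOR_RGB2HSV); print('med hsv table',np.median(hsv[100:250].reshape(-1,3),0))
wood=((hsv[...,0]<25)&(hsv[...,0]>6)&(hsv[...,1]>90)).astype(np.uint8)
n,l,st,ce=cv2.connectedComponentsWithStats(wood)
for i in range(1,n):
    if 150<st[i,4]<3000:
        p=ray(kr,ce[i],.034)
        if .3<p[0]<.65 and -.15<p[1]<.12:
            x,f=fit([(kr,l==i)],bracket(),[p[0],p[1],.2]); print('bracket',x.round(4),round(f,3),st[i].tolist())
for cf,px,rg in sil('wrist','slot_block',.5)[:1]:
    p=ray(kr,px,.015); print('block?',cf,p,rg.sum())
    print('block fit',[np.round(a,4) for a in fit([(kr,rg)],block(),[p[0],p[1],.35])])
E
python3 look.py w2
```

```text
3.575 [0.5987 0.0073 0.3094] [-3.1400e-01  4.0000e-04  3.1409e+00]
med hsv table [ 10.  39. 137.]
bracket [0.5124 0.078  0.2019] 0.948 [215, 234, 47, 30, 1114]
bracket [0.4336 0.0496 0.3481] 0.946 [222, 295, 44, 32, 1214]
bracket [ 0.4303 -0.066   0.1913] 0.936 [308, 318, 39, 37, 1203]
block? 0.89 [0.68183474 0.04528225 0.015     ] 6861
block fit [array([0.6774, 0.0441, 0.4426]), np.float64(0.9551)]
```

View pics/w2.png

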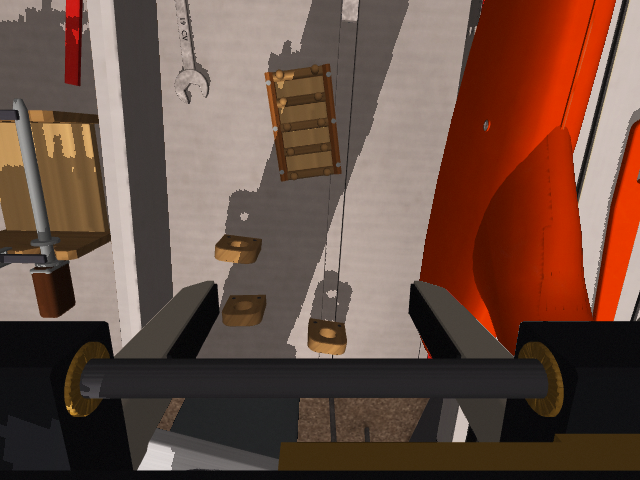

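The view shows the block clearly at (303,120). The brackets are at (238,248), (244,310) and (328,336), and the guard's left edge is near column 425 to 480. Bracket C is close to the guard, so I'll check that clearance.

Run:
```python
from h import *
kr=cal('wrist'); T=cal('top'); Sd=cal('side')
for px in [(412,190),(428,250),(410,285),(430,230)]: pass
for z in (.03,.1,.15,.2):
    print(z,'w2',[ray(kr,p,z)[:2].round(3).tolist() for p in [(425,290),(435,230),(455,160),(480,60)]],
     'top',[ray(T,p,z)[:2].round(3).tolist() for p in [(452,278),(440,250),(425,200),(410,140)]])
# outline of orange in side image near nose
im=bot.read_camera('side'); hsv=cv2.cvtColor(im,cv2.COLOR_RGB2HSV)
o=(hsv[...,0]<12)&(hsv[...,1]>200)&(hsv[...,2]>120)
for c in (292,300,310,320,330,340): r=np.nonzero(o[:,c])[0]; r=r[r>280]; print(c,r.min(),r.max(),ray(Sd,(c,r.max()),.02)[:2].round(3))
# project hypothetical guard centreline heights
for x in (.45,.47,.5,.55):
    y=-.2+(x-.45)*.22
    print(x,[proj(Sd,[[x,y,z]])[0].round(0).tolist() for z in(.02,.05,.1,.15,.2)])
```

```text
0.03 w2 [[0.533, -0.166], [0.611, -0.147], [0.696, -0.136], [0.803, -0.118]] top [[0.476, -0.177], [0.545, -0.152], [0.672, -0.122], [0.83, -0.093]]
0.1 w2 [[0.555, -0.135], [0.62, -0.119], [0.692, -0.109], [0.782, -0.094]] top [[0.47, -0.159], [0.536, -0.136], [0.656, -0.108], [0.805, -0.08]]
0.15 w2 [[0.571, -0.113], [0.627, -0.099], [0.69, -0.091], [0.768, -0.078]] top [[0.466, -0.147], [0.529, -0.124], [0.644, -0.097], [0.787, -0.071]]
0.2 w2 [[0.586, -0.091], [0.634, -0.079], [0.687, -0.072], [0.753, -0.061]] top [[0.461, -0.134], [0.522, -0.112], [0.632, -0.087], [0.769, -0.061]]Traceback (most recent call last):
  File "<stdin>", line 10, in <module>
    return umr_minimum(a, axis, None, out, keepdims, initial, where)
ValueError: zero-size array to reduction operation minimum which has no identity
```

```bash
cat > plan.py <<'E'
from h import *
def pose():
    s=bot.observe(); M=R.from_quat(s['orientation']).as_matrix()
    return np.r_[s['tcp_pos'],np.arctan2(M[1,0],M[0,0])],s
def plan(wps,start=None,vmax=.056,tilt=True):
    """wps: (x,y,z,yaw[,maxstep]); prints rows in tool units, carrying rounding residue"""
    p,s=pose(); p=p if start is None else np.array(start,float)
    print('from',p.round(4),'t',round(s['time'],2)); out=[]
    for w in wps:
        v=w[4] if len(w)>4 else vmax; w=np.array(w[:4],float)
        n=int(max(1,np.ceil(np.linalg.norm(w[:3]-p[:3])/v),np.ceil(abs(w[3]-p[3])/.16)))
        st=p.copy()
        for i in range(1,n+1):
            g=st+(w-st)*i/n; d=g-p; c,sn=np.cos(p[3]),np.sin(p[3])
            u=np.round(np.array([c*d[0]+sn*d[1],sn*d[0]-c*d[1],-d[2]])/.12,2 if i<n else 3); t=np.round(-d[3]/.5,2 if i<n else 3)
            out.append([*u.tolist(),0,0,float(t)]); u=u*.12
            p=p+[c*u[0]+sn*u[1],sn*u[0]-c*u[1],-u[2],-t*.5]
        out[-1].append('*')
    for i in range(0,len(out),8): print('[',', '.join('['+', '.join(f'{a:g}' if a!='*' else '*' for a in r)+']' for r in out[i:i+8]),']')
E
python3 - <<'E'
from plan import *
kr=cal('wrist')
print('fence',[ray(kr,p,z)[:2].round(3).tolist() for p,z in [((172,295),0),((133,295),.099),((120,200),.099),((160,180),0)]])
plan([(.5124,.078,.14,.202),(.5124,.078,.020,.202,.04)])
E
```

```text
fence [[0.408, 0.151], [0.45, 0.167], [0.55, 0.199], [0.559, 0.199]]
from [0.5988 0.0077 0.3099 0.3144] t 3.67
[ [-0.13, -0.19, 0.35, 0, 0, 0.06], [-0.13, -0.2, 0.36, 0, 0, 0.05], [-0.13, -0.18, 0.35, 0, 0, 0.06], [-0.147, -0.187, 0.356, 0, 0, 0.055, *], [0, -0, 0.25, 0, 0, -0], [0, -0, 0.25, 0, 0, -0], [0, -0, 0.25, 0, 0, -0], [0, -0, 0.25, 0, 0, -0, *] ]
```

drive_tool(series=[[-0.13,-0.19,0.35,0,0,0.06],[-0.13,-0.2,0.36,0,0,0.05],[-0.13,-0.18,0.35,0,0,0.06],[-0.147,-0.187,0.356,0,0,0.055],[0,0,0,0,0,0],[0,0,0,0,0,0]], claw=75)

```text
time: 4.42
tcp_pos: [0.5138, 0.0785, 0.14]
orientation: [0.995, 0.101, 0.001, 0.0]
contact_force: [0.1, -0.3, 0.7]
gripper_width: 0.806
finger_force: 0.0
```

```bash
cat look.py | sed 's/^for cf/if 0:\n  pass\nfor cf/' >/dev/null; python3 look.py w3; python3 -c "
from plan import *
plan([(.5124,.078,.02,.202,.04)])"
```

```text
4.475 [0.5143 0.0784 0.1402] [-2.0240e-01  3.0000e-03 -3.1414e+00]
med hsv table [ 10.  38. 153.]
bracket [ 0.5839 -0.1093  0.0109] 0.12 [619, 191, 21, 33, 164]
bracket [0.5122 0.078  0.1819] 0.952 [280, 223, 68, 42, 2648]
bracket [0.4364 0.0501 0.2299] 0.827 [297, 310, 64, 49, 2769]
bracket [ 0.4277 -0.0962  1.9486] 0.435 [479, 341, 38, 76, 1437]
block? 0.92 [0.65883481 0.03576652 0.015     ] 12380
block fit [array([0.6789, 0.0447, 0.4258]), np.float64(0.7862)]
from [0.5143 0.0783 0.1402 0.202 ] t 4.53
[ [-0, -0, 0.25, 0, 0, 0], [-0.01, -0, 0.25, 0, 0, 0], [-0, -0, 0.25, 0, 0, 0], [-0.006, -0.001, 0.252, 0, 0, 0, *] ]
```

View pics/w3.png

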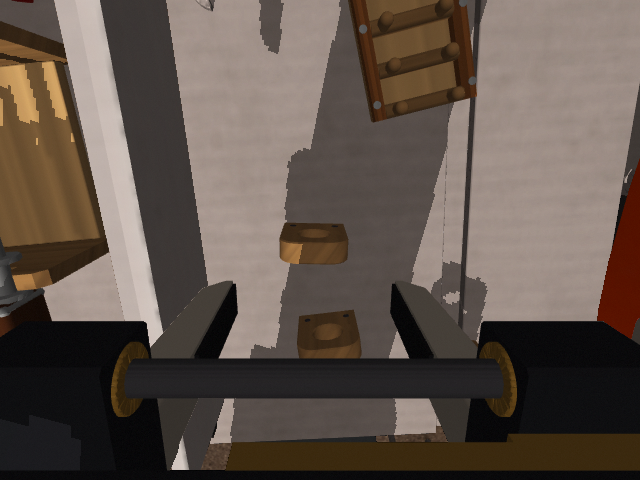

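The bracket at (314,243) is A, still where it was fitted. I'll descend and grip it.

drive_tool(series=[[0,0,0.25,0,0,0.02],[-0.01,0,0.25,0,0,0.02],[-0.01,0,0.25,0,0,0],[0,0,0.245,0,0,0],[0,0,0,0,0,0]])

```text
time: 5.15
tcp_pos: [0.5106, 0.0779, 0.0187]
orientation: [0.996, 0.091, -0.001, 0.0]
contact_force: [0.2, -0.0, 0.3]
gripper_width: 0.809
finger_force: 0.0
```

drive_tool(series=[[0,0,0,0,0,0],[0,0,0,0,0,0],[0,0,0,0,0,0],[0,0,0,0,0,0]], claw=40, squeeze=20)

```text
time: 5.65
tcp_pos: [0.511, 0.0783, 0.0203]
orientation: [0.996, 0.091, 0.001, 0.0]
contact_force: [-1.4, -0.7, 7.9]
gripper_width: 0.535
finger_force: 20.0
```

Run:
```python
from plan import *
B=np.array([.6774,.0441]);th=.4426
def slot(x): return B+x*np.array([np.cos(th),np.sin(th)])
q=slot(.042); print(q)
p,_=pose()
plan([(p[0],p[1],.16,p[3]),(*q,.16,th)])
```

```text
[0.71535293 0.0620882 ]
from [0.511  0.0783 0.0203 0.1829] t 5.65
[ [0, 0, -0.39, 0, 0, -0], [0, 0, -0.39, 0, 0, -0], [0, 0, -0.384, 0, 0, -0, *], [0.41, 0.11, -0, 0, 0, -0.13], [0.41, 0.14, -0, 0, 0, -0.13], [0.39, 0.16, -0, 0, 0, -0.13], [0.385, 0.19, -0, 0, 0, -0.129, *] ]
```

drive_tool(series=[[0,0,-0.45,0,0,0],[0,0,-0.45,0,0,0],[0,0,-0.45,0,0,0],[0.15,0.17,-0.2,0,0,-0.18],[0.15,0.17,-0.2,0,0,-0.17],[0.15,0.17,0,0,0,-0.17],[0,0,0,0,0,0],[0,0,0,0,0,0]])

```text
time: 6.65
tcp_pos: [0.5776, 0.0343, 0.229]
orientation: [0.976, 0.219, -0.001, -0.0]
contact_force: [-0.1, 0.5, -0.8]
gripper_width: 0.534
finger_force: 20.0
```

```bash
cat > blk.py <<'E'
import sys
from plan import *
kr,im=snap('wrist',sys.argv[1]); p,s=pose(); print(p.round(4),s['time'],s['gripper_width'])
for c in ('wrist','top'):
    if c=='top': kr,_=snap('top')
    for cf,px,rg in sil(c,'slot_block',.4)[:1]:
        q=ray(kr,px,.015); x,f=fit([(kr,rg)],block(),[q[0],q[1],.42]); print(c,cf,'block',x.round(4),round(f,3))
E
python3 blk.py w4
```

```text
[0.5775 0.0346 0.2291 0.4432] 6.7 0.5355652293807831
wrist 0.73 block [0.678  0.0447 0.4402] 0.967
top 0.97 block [ 0.7305  0.0775 -0.2066] 0.257
```

View pics/w4.png

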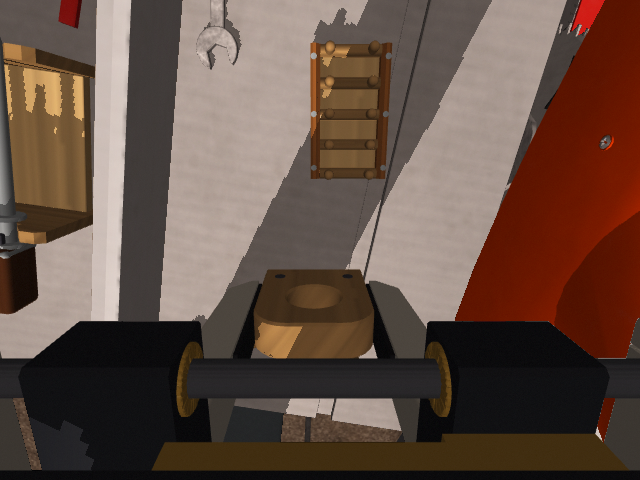

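```bash
python3 - <<'E'
from plan import *
kr=cal('wrist'); p,s=pose(); c,sn=np.cos(p[3]),np.sin(p[3])
for o in (0,.0012,.003):
  for y in (-.011,.011): 
    print(o,[proj(kr,[[p[0]+c*(o+e)-sn*y,p[1]+sn*(o+e)+c*y,p[2]+.04]])[0].round(1) for e in (-.008,.008)])
B=np.array([.6778,.0446]);th=.441
q=B+(.042-.0012)*np.array([np.cos(th),np.sin(th)]); print(q)
plan([(*q,.16,th),(*q,.06,th,.035)])
E
python3 - <<'E'
import cv2; im=cv2.imread('pics/w4.png'); cv2.imwrite('pics/w4c.png',cv2.resize(im[255:365,235:395],None,fx=5,fy=5))
E
```

```text
0 [array([340.4, 364.1]), array([341.3, 326.9])]
0 [array([283.4, 364. ]), array([282.5, 326.9])]
0.0012 [array([340.5, 361.4]), array([341.3, 324.1])]
0.0012 [array([283.3, 361.3]), array([282.4, 324. ])]
0.003 [array([340.6, 357.3]), array([341.4, 319.7])]
0.003 [array([283.2, 357.3]), array([282.3, 319.6])]
[0.71469647 0.06201524]
from [0.5779 0.0347 0.2293 0.444 ] t 6.85
[ [0.38, 0.09, 0.19, 0, 0, 0], [0.37, 0.1, 0.19, 0, 0, 0], [0.377, 0.094, 0.197, 0, 0, 0.006, *], [0, -0, 0.28, 0, 0, -0], [0, -0, 0.28, 0, 0, -0], [0, -0, 0.274, 0, 0, -0, *] ]
```

View pics/w4c.png

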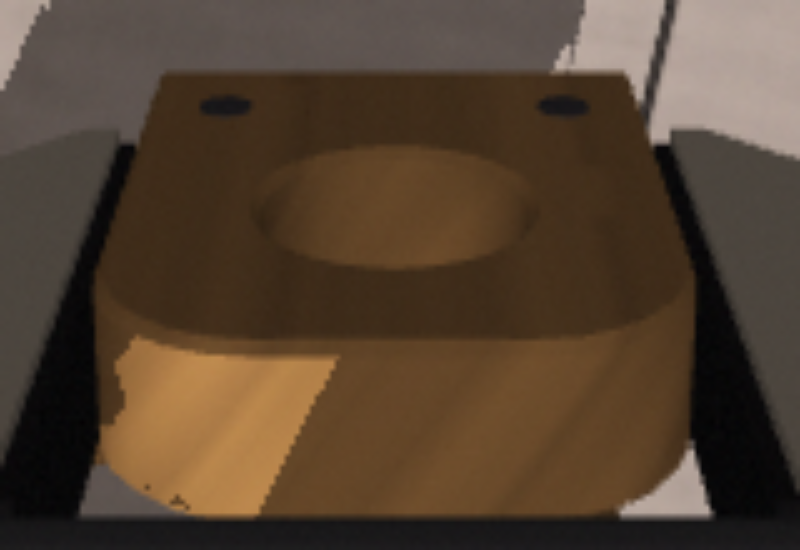

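The held bracket's top front edge is at row 323, against 324 predicted. So the grasp offset of +1.2 mm is right and the bracket is upright.

drive_tool(series=[[0.38,0.09,0.19,0,0,0],[0.37,0.1,0.19,0,0,0],[0.377,0.094,0.197,0,0,0.006],[0,0,0.25,0,0,0],[0,0,0.25,0,0,0],[0,0,0.28,0,0,0],[0,0,0,0,0,0],[0,0,0,0,0,0]])

```text
time: 7.85
tcp_pos: [0.7158, 0.0619, 0.0675]
orientation: [0.976, 0.219, 0.0, -0.0]
contact_force: [0.9, 0.4, -0.4]
gripper_width: 0.533
finger_force: 20.0
```

Run:
```python
from plan import *
B=np.array([.6778,.0446]);th=.441
q=B+(.042-.0012)*np.array([np.cos(th),np.sin(th)])
plan([(*q,.03,th,.01)])
```

```text
from [0.7158 0.0619 0.0675 0.4407] t 7.85
[ [-0, -0, 0.08, 0, 0, -0], [-0, -0, 0.08, 0, 0, -0], [-0.01, -0, 0.07, 0, 0, -0], [0.002, -0.005, 0.083, 0, 0, -0.001, *] ]
```

drive_tool(series=[[-0.006,0,0.08,0,0,0],[0,0,0.08,0,0,0],[0,0,0.05,0,0,0],[0,0,0.05,0,0,0],[0,0,0.04,0,0,0],[0,0,0,0,0,0]])

```text
time: 8.6
tcp_pos: [0.7152, 0.0614, 0.0302]
orientation: [0.976, 0.219, 0.0, -0.0]
contact_force: [2.4, 1.5, -1.4]
gripper_width: 0.537
finger_force: 20.0
```

Run:
```python
from plan import *
kr,im=snap('wrist','w5'); p,s=pose(); print(p.round(4),np.round(s['contact_force'],1))
cv2.imwrite('pics/w5.png',im[200:,100:540,::-1])
```

```text
[0.7152 0.0614 0.0303 0.4406] [ 3.4  1.9 -1.7]
```

View pics/w5.png

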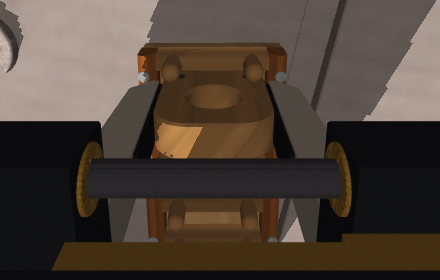

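It's seated: TCP z is 10 mm above the grasp height, and the forces are small. I'll release it and go to bracket B.

drive_tool(series=[[0,0,0,0,0,0],[0,0,0,0,0,0],[0,0,-0.2,0,0,0],[0,0,-0.4,0,0,0],[0,0,-0.4,0,0,0]], claw=72)

```text
time: 9.28
tcp_pos: [0.7141, 0.0607, 0.1513]
orientation: [0.976, 0.218, -0.001, -0.0]
contact_force: [0.4, -1.1, 0.3]
gripper_width: 0.771
finger_force: 0.0
```

```bash
python3 -c "
from plan import *
plan([(.4336,.0496,.14,.34)])"
```

```text
from [0.7141 0.0607 0.1513 0.4403] t 9.28
[ [-0.36, -0.15, 0.02, 0, 0, 0.03], [-0.36, -0.15, 0.01, 0, 0, 0.04], [-0.36, -0.14, 0.02, 0, 0, 0.03], [-0.37, -0.13, 0.01, 0, 0, 0.03], [-0.37, -0.13, 0.02, 0, 0, 0.04], [-0.369, -0.121, 0.014, 0, 0, 0.031, *] ]
```

drive_tool(series=[[-0.36,-0.15,0.02,0,0,0.03],[-0.36,-0.15,0.01,0,0,0.04],[-0.36,-0.14,0.02,0,0,0.03],[-0.37,-0.13,0.01,0,0,0.03],[-0.37,-0.13,0.02,0,0,0.04],[-0.37,-0.12,0.01,0,0,0.03],[0,0,0,0,0,0],[0,0,0,0,0,0]])

```text
time: 10.28
tcp_pos: [0.4353, 0.0498, 0.14]
orientation: [0.986, 0.169, 0.001, 0.0]
contact_force: [0.5, 0.3, -0.6]
gripper_width: 0.774
finger_force: 0.0
```

```bash
cat > br.py <<'E'
import sys
from plan import *
x0,y0=map(float,sys.argv[1:3])
kr,im=snap('wrist','lastbr'); p,s=pose()
hsv=cv2.cvtColor(im,cv2.COLOR_RGB2HSV)
wood=((hsv[...,0]<25)&(hsv[...,0]>6)&(hsv[...,1]>90)).astype(np.uint8)
n,l,st,ce=cv2.connectedComponentsWithStats(wood)
best=None
for i in range(1,n):
    if 800<st[i,4]<6000:
        q=ray(kr,ce[i],.034)[:2]
        if np.hypot(*(q-[x0,y0]))<.05:
            x,f=fit([(kr,l==i)],bracket(),[*q,p[3]]); print(x.round(4),round(f,3),st[i].tolist())
            if best is None or f>best[1]: best=(x,f)
x=best[0]; z=float(sys.argv[3]); dy=float(sys.argv[4]) if len(sys.argv)>4 else 0
g=x[:2]+dy*np.array([-np.sin(x[2]),np.cos(x[2])]); plan([(*g,z,x[2],.04)])
E
python3 br.py .4336 .0496 .02
```

```text
[0.4333 0.0493 0.3408] 0.96 [279, 223, 69, 42, 2667]
from [0.4356 0.0499 0.1399 0.3401] t 10.32
[ [-0.01, -0, 0.33, 0, 0, -0], [-0, -0, 0.34, 0, 0, -0], [-0.01, -0.002, 0.329, 0, 0, -0.001, *] ]
```

drive_tool(series=[[-0.01,0,0.25,0,0,0],[-0.01,0,0.25,0,0,0],[0,0,0.25,0,0,0],[0,0,0.25,0,0,0],[0,0,0,0,0,0]])

```text
time: 10.95
tcp_pos: [0.4321, 0.0491, 0.0178]
orientation: [0.985, 0.17, -0.002, 0.0]
contact_force: [0.1, 0.4, 0.1]
gripper_width: 0.772
finger_force: 0.0
```

drive_tool(series=[[0,0,0,0,0,0],[0,0,0,0,0,0],[0,0,0,0,0,0],[0,0,0,0,0,0]], claw=40, squeeze=20)

```text
time: 11.45
tcp_pos: [0.4326, 0.0487, 0.0206]
orientation: [0.986, 0.169, 0.001, -0.0]
contact_force: [-0.3, -0.0, 8.0]
gripper_width: 0.534
finger_force: 20.0
```

```bash
python3 -c "
from plan import *
p,s=pose()
plan([(p[0],p[1],.18,p[3]),(.59,.02,.22,.441)])"
```

```text
from [0.4326 0.0487 0.0206 0.3397] t 11.45
[ [0, 0, -0.44, 0, 0, -0], [0, 0, -0.45, 0, 0, -0], [0, 0, -0.439, 0, 0, -0, *], [0.39, 0.22, -0.11, 0, 0, -0.07], [0.37, 0.24, -0.11, 0, 0, -0.07], [0.373, 0.243, -0.113, 0, 0, -0.063, *] ]
```

drive_tool(series=[[0,0,-0.44,0,0,0],[0,0,-0.45,0,0,0],[0,0,-0.44,0,0,0],[0.39,0.22,-0.11,0,0,-0.07],[0.37,0.24,-0.11,0,0,-0.07],[0.373,0.243,-0.113,0,0,-0.063],[0,0,0,0,0,0],[0,0,0,0,0,0]])

```text
time: 12.45
tcp_pos: [0.5883, 0.0201, 0.219]
orientation: [0.976, 0.219, -0.001, -0.0]
contact_force: [-1.3, 0.5, -0.4]
gripper_width: 0.536
finger_force: 20.0
```

```bash
sed -i 's/^def block(): /def block(slots=()): /; s/^    return out$/    for x in slots: out.append(bracket()[0]+[x,0,.01])\n    return out/' h.py
cat > blk.py <<'E'
import sys
from plan import *
kr,im=snap('wrist',sys.argv[1]); p,s=pose(); print(p.round(4),s['time'],s['gripper_width'])
sl=eval(sys.argv[2])
for cf,px,rg in sil('wrist','slot_block',.4)[:1]:
    hsv=cv2.cvtColor(im,cv2.COLOR_RGB2HSV); w=((hsv[...,0]<25)&(hsv[...,0]>4)&(hsv[...,1]>80)).astype(np.uint8)
    n,l,st,ce=cv2.connectedComponentsWithStats(w); i=np.bincount(l[rg]*(w[rg]>0))[1:].argmax()+1
    for nm,r in(('net',rg),('col',l==i)):
        q=ray(kr,px,.015); x,f=fit([(kr,r)],block(sl),[q[0],q[1],.42]); print(nm,cf,'block',x.round(4),round(f,3),r.sum())
E
python3 blk.py w6 '(.042,)'
python3 - <<'E'
from plan import *
B=np.array([.6782,.0449]);th=.441
q=B+(.014-.0009)*np.array([np.cos(th),np.sin(th)])
plan([(*q,.16,th),(*q,.06,th,.035)])
E
```

```text
[0.5879 0.0203 0.219  0.4421] 12.5 0.5344492179668499
net 0.77 block [0.6785 0.0445 0.4414] 0.809 9292
col 0.77 block [0.6782 0.0446 0.4425] 0.958 10951
from [0.5879 0.0203 0.219  0.4424] t 12.55
[ [0.29, 0.05, 0.16, 0, 0, 0], [0.29, 0.04, 0.17, 0, 0, 0], [0.297, 0.047, 0.162, 0, 0, 0.003, *], [-0, 0, 0.28, 0, 0, -0], [-0, 0, 0.28, 0, 0, -0], [-0, 0, 0.273, 0, 0, -0, *] ]
```

View pics/w6.png

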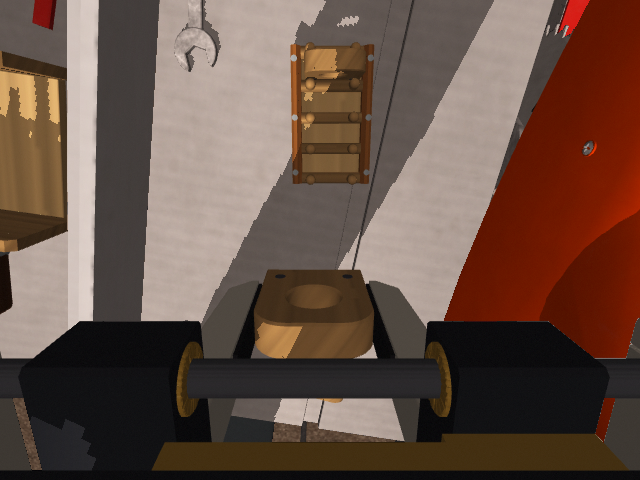

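Bracket A stands in the far slot at (334,62), and B is held upright with the block unmoved. Next is slot 3.

drive_tool(series=[[0.29,0.05,0.16,0,0,0],[0.29,0.04,0.17,0,0,0],[0.295,0.047,0.16,0,0,0.003],[0,0,0.28,0,0,0],[0,0,0.28,0,0,0],[0,0,0.22,0,0,0],[0,0,0,0,0,0],[0,0,0,0,0,0]])

```text
time: 13.55
tcp_pos: [0.6915, 0.0507, 0.0679]
orientation: [0.976, 0.219, 0.0, -0.0]
contact_force: [-0.8, -0.9, -0.5]
gripper_width: 0.538
finger_force: 20.0
```

Run:
```python
from plan import *
B=np.array([.6782,.0447]);th=.441
q=B+(.014-.0009)*np.array([np.cos(th),np.sin(th)])
plan([(*q,.03,th,.01)])
```

```text
from [0.6915 0.0507 0.0679 0.4408] t 13.55
[ [-0, -0, 0.08, 0, 0, -0], [-0.01, -0, 0.08, 0, 0, -0], [0, -0, 0.08, 0, 0, -0], [-0.002, -0.002, 0.076, 0, 0, -0, *] ]
```

drive_tool(series=[[-0.006,0,0.08,0,0,0],[0,0,0.08,0,0,0],[0,0,0.06,0,0,0],[0,0,0.05,0,0,0],[0,0,0.04,0,0,0],[0,0,0,0,0,0]])

```text
time: 14.3
tcp_pos: [0.6911, 0.0502, 0.03]
orientation: [0.976, 0.218, 0.0, 0.0]
contact_force: [-0.2, 0.0, 3.8]
gripper_width: 0.539
finger_force: 20.0
```

drive_tool(series=[[0,0,0,0,0,0],[0,0,0,0,0,0],[0,0,-0.2,0,0,0],[0,0,-0.45,0,0,0],[0,0,-0.45,0,0,0]], claw=72)

```text
time: 14.92
tcp_pos: [0.6904, 0.0499, 0.1625]
orientation: [0.976, 0.218, -0.001, -0.0]
contact_force: [1.4, -0.4, -1.1]
gripper_width: 0.778
finger_force: 0.0
```

```bash
python3 -c "
from plan import *
plan([(.4325,-.058,.14,.19)])"
```

```text
from [0.6904 0.0499 0.1625 0.4404] t 14.93
[ [-0.39, -0.02, 0.03, 0, 0, 0.08], [-0.39, 0, 0.03, 0, 0, 0.09], [-0.38, 0.02, 0.03, 0, 0, 0.08], [-0.39, 0.03, 0.03, 0, 0, 0.08], [-0.39, 0.05, 0.04, 0, 0, 0.09], [-0.379, 0.059, 0.027, 0, 0, 0.081, *] ]
```

drive_tool(series=[[-0.39,-0.02,0.03,0,0,0.08],[-0.39,0,0.03,0,0,0.09],[-0.38,0.02,0.03,0,0,0.08],[-0.39,0.03,0.03,0,0,0.08],[-0.39,0.05,0.04,0,0,0.09],[-0.38,0.06,0.03,0,0,0.08],[0,0,0,0,0,0],[0,0,0,0,0,0]])

```text
time: 15.92
tcp_pos: [0.434, -0.0578, 0.1392]
orientation: [0.995, 0.095, 0.001, -0.0]
contact_force: [0.9, 0.1, -0.2]
gripper_width: 0.778
finger_force: 0.0
```

```bash
python3 br.py .4303 -.066 .024 .007
python3 - <<'E'
from h import *
im=cv2.imread('pics/lastbr.png'); kr=cal('wrist')
o=cv2.cvtColor(im,cv2.COLOR_BGR2HSV); o=((o[...,0]<12)&(o[...,1]>200)&(o[...,2]>90))
for r in range(120,330,30):
    c=np.nonzero(o[r,330:])[0]
    if len(c): print(r,c.min()+330,[ray(kr,(c.min()+330,r),z)[:2].round(3).tolist() for z in(.05,.1,.15)])
E
```

```text
[ 0.4297 -0.0665  0.1439] 0.953 [290, 227, 69, 44, 2705]
from [ 0.4344 -0.0576  0.1391  0.191 ] t 15.97
[ [-0.02, 0, 0.32, 0, 0, 0.03], [-0.01, 0, 0.32, 0, 0, 0.03], [-0.02, 0.008, 0.319, 0, 0, 0.034, *] ]
120 511 [[0.544, -0.167], [0.537, -0.143], [0.531, -0.119]]
150 477 [[0.521, -0.152], [0.519, -0.13], [0.517, -0.109]]
180 476 [[0.502, -0.157], [0.504, -0.135], [0.505, -0.112]]
210 478 [[0.483, -0.165], [0.488, -0.141], [0.494, -0.117]]
240 491 [[0.464, -0.181], [0.473, -0.154], [0.482, -0.127]]
270 498 [[0.443, -0.193], [0.456, -0.163], [0.469, -0.134]]
300 496 [[0.42, -0.199], [0.438, -0.168], [0.455, -0.138]]
```

View pics/lastbr.png

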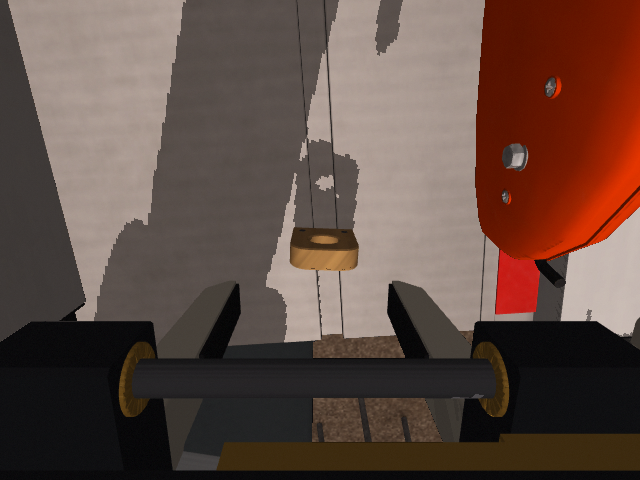

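The bracket is at (324,248), and the guard nose ends at about (520,258). Clearance is tight, so I'll grasp offset left and slightly back.

```bash
python3 -c "
from plan import *
th=.155;c,s=np.cos(th),np.sin(th)
g=np.array([.4297,-.0665])-.003*np.array([c,s])+.010*np.array([-s,c])
plan([(*g,.1,th,.04),(*g,.022,th,.03)])"
```

```text
from [ 0.4344 -0.0576  0.1391  0.191 ] t 15.97
[ [-0.04, -0.01, 0.16, 0, 0, 0.04], [-0.035, -0.008, 0.166, 0, 0, 0.032, *], [0, -0, 0.22, 0, 0, -0], [0, -0, 0.21, 0, 0, -0], [0, -0, 0.22, 0, 0, -0, *] ]
```

drive_tool(series=[[-0.04,-0.01,0.16,0,0,0.04],[-0.035,-0.008,0.166,0,0,0.032],[0,0,0,0,0,0],[0,0,0.22,0,0,0],[0,0,0.15,0,0,0],[0,0,0.14,0,0,0],[0,0,0.14,0,0,0],[0,0,0,0,0,0]], claw=85)

```text
time: 16.98
tcp_pos: [0.4244, -0.0571, 0.0212]
orientation: [0.997, 0.078, -0.0, 0.0]
contact_force: [-1.2, 1.0, -0.2]
gripper_width: 0.917
finger_force: 0.0
```

drive_tool(series=[[0,0,0,0,0,0],[0,0,0,0,0,0],[0,0,0,0,0,0],[0,0,0,0,0,0],[0,0,0,0,0,0]], claw=40, squeeze=20)

```text
time: 17.6
tcp_pos: [0.4237, -0.0577, 0.022]
orientation: [0.997, 0.077, 0.0, 0.0]
contact_force: [-0.1, -2.0, 6.4]
gripper_width: 0.535
finger_force: 20.0
```

```bash
python3 -c "
from plan import *
p,s=pose()
plan([(p[0],p[1],.18,p[3]),(.575,.00,.22,.441)])"
```

```text
from [ 0.4237 -0.0577  0.022   0.1541] t 17.6
[ [0, 0, -0.44, 0, 0, -0], [0, 0, -0.44, 0, 0, -0], [0, 0, -0.437, 0, 0, -0, *], [0.44, -0.09, -0.11, 0, 0, -0.19], [0.45, -0.06, -0.11, 0, 0, -0.19], [0.446, -0.005, -0.113, 0, 0, -0.194, *] ]
```

drive_tool(series=[[0,0,-0.44,0,0,0],[0,0,-0.44,0,0,0],[0,0,-0.44,0,0,0],[0.44,-0.09,-0.11,0,0,-0.19],[0.45,-0.06,-0.11,0,0,-0.19],[0.446,-0.005,-0.113,0,0,-0.194],[0,0,0,0,0,0],[0,0,0,0,0,0]])

```text
time: 18.6
tcp_pos: [0.5736, -0.0001, 0.2192]
orientation: [0.976, 0.219, -0.001, -0.0]
contact_force: [-0.5, -0.0, -0.2]
gripper_width: 0.534
finger_force: 20.0
```

```bash
python3 blk.py w7 '(.042,.014)'
python3 - <<'E'
from plan import *
# held bracket: fit along tool x with front face outline in wood mask
kr=cal('wrist'); im=cv2.imread('pics/w7.png'); hsv=cv2.cvtColor(im,cv2.COLOR_BGR2HSV); p,s=pose()
col=hsv[255:358,300:326]; g=cv2.cvtColor(im,cv2.COLOR_BGR2GRAY)[255:358,270:280].mean(1)
d=np.abs(np.diff(g)); print('edges rows',[(i+255.5,round(d[i])) for i in np.argsort(d)[-5:]])
c,sn=np.cos(p[3]),np.sin(p[3])
for o in (0,.003,.0045,.006): print(o,[proj(kr,[[p[0]+c*(o+.008),p[1]+sn*(o+.008),p[2]+z]])[0].round(1).tolist() for z in(.038,-.022)])
w=((hsv[...,0]<25)&(hsv[...,0]>4)&(hsv[...,1]>80)); 
for c in (275,290,315,340,355): print(c,np.nonzero(w[200:358,c])[0].min()+200, end=' ')
E
```

```text
[ 5.733e-01 -4.000e-04  2.193e-01  4.406e-01] 18.65 0.5321092481023649
net 0.91 block [0.6776 0.0441 0.4424] 0.629 7623
col 0.91 block [0.6781 0.0445 0.4412] 0.959 11622
edges rows [(np.float64(348.5), 17), (np.float64(353.5), 19), (np.float64(315.5), 25), (np.float64(262.5), 30), (np.float64(316.5), 38)]
0 [[311.9, 324.5], [312.5, 268.9]]
0.003 [[311.9, 317.3], [312.4, 263.6]]
0.0045 [[311.9, 313.7], [312.4, 261.0]]
0.006 [[311.9, 310.1], [312.4, 258.3]]
275 263 290 263 315 263 340 263 355 263
```

Run:
```python
from plan import *
B=np.array([.6782,.0446]);th=.441
q=B+(-.014-.0038)*np.array([np.cos(th),np.sin(th)]); print(q)
plan([(*q,.15,th),(*q,.068,th,.035)])
```

```text
[0.66210301 0.03700218]
from [ 0.5733 -0.0006  0.2195  0.4405] t 18.7
[ [0.27, 0.01, 0.19, 0, 0, -0], [0.27, 0.01, 0.2, 0, 0, -0], [0.263, 0.013, 0.189, 0, 0, -0.001, *], [-0, -0, 0.23, 0, 0, 0], [-0, -0, 0.23, 0, 0, 0], [-0, -0, 0.223, 0, 0, 0, *] ]
```

drive_tool(series=[[0.27,0.01,0.19,0,0,0],[0.27,0.01,0.2,0,0,0],[0.258,0.013,0.189,0,0,0],[0,0,0.23,0,0,0],[0,0,0.23,0,0,0],[0,0,0.22,0,0,0],[0,0,0,0,0,0],[0,0,0,0,0,0]])

```text
time: 19.7
tcp_pos: [0.6632, 0.0373, 0.0699]
orientation: [0.976, 0.219, 0.0, 0.0]
contact_force: [1.0, 0.4, 0.1]
gripper_width: 0.536
finger_force: 20.0
```

Run:
```python
from plan import *
plan([(.6621,.0370,.032,.441,.01)])
```

```text
from [0.6632 0.0373 0.0699 0.441 ] t 19.7
[ [-0, -0, 0.08, 0, 0, 0], [-0, -0, 0.08, 0, 0, 0], [-0.01, -0, 0.08, 0, 0, 0], [0.001, -0.001, 0.076, 0, 0, 0, *] ]
```

drive_tool(series=[[-0.007,0,0.08,0,0,0],[0,0,0.08,0,0,0],[0,0,0.06,0,0,0],[0,0,0.05,0,0,0],[0,0,0.04,0,0,0],[0,0,0,0,0,0]])

```text
time: 20.45
tcp_pos: [0.6624, 0.0373, 0.0317]
orientation: [0.976, 0.219, 0.0, 0.0]
contact_force: [0.1, 0.1, -0.6]
gripper_width: 0.533
finger_force: 20.0
```

drive_tool(series=[[0,0,0,0,0,0],[0,0,0,0,0,0],[0,0,-0.2,0,0,0],[0,0,-0.45,0,0,0],[0,0,-0.45,0,0,0]], claw=72)

```text
time: 21.08
tcp_pos: [0.662, 0.0372, 0.1649]
orientation: [0.976, 0.219, -0.001, -0.0]
contact_force: [1.1, -0.7, -0.1]
gripper_width: 0.774
finger_force: 0.0
```

```bash
python3 -c "
from plan import *
plan([(.6,.06,.25,.38),(.45,.29,.33,.2)])"
```

```text
from [0.662  0.0372 0.1649 0.4415] t 21.07
[ [-0.19, -0.2, -0.35, 0, 0, 0.06], [-0.201, -0.187, -0.36, 0, 0, 0.063, *], [-0.08, -0.37, -0.11, 0, 0, 0.06], [-0.08, -0.38, -0.11, 0, 0, 0.06], [-0.1, -0.36, -0.11, 0, 0, 0.06], [-0.11, -0.37, -0.11, 0, 0, 0.06], [-0.12, -0.36, -0.12, 0, 0, 0.06], [-0.126, -0.361, -0.106, 0, 0, 0.06, *] ]
```

drive_tool(series=[[-0.19,-0.2,-0.35,0,0,0.06],[-0.201,-0.187,-0.36,0,0,0.063],[-0.08,-0.37,-0.11,0,0,0.06],[-0.08,-0.38,-0.11,0,0,0.06],[-0.1,-0.36,-0.11,0,0,0.06],[-0.11,-0.37,-0.11,0,0,0.06],[-0.12,-0.36,-0.12,0,0,0.06],[-0.126,-0.361,-0.106,0,0,0.06]])

```text
time: 22.08
tcp_pos: [0.4495, 0.2911, 0.3296]
orientation: [0.995, 0.099, 0.0, 0.0]
contact_force: [1.2, 0.3, 0.8]
gripper_width: 0.773
finger_force: 0.0
```

drive_tool(series=[[0,0,0,0,0,0],[0,0,0,0,0,0]])

```text
time: 22.32
tcp_pos: [0.4507, 0.2894, 0.3287]
orientation: [0.995, 0.1, 0.0, 0.0]
contact_force: [0.9, -0.5, -0.3]
gripper_width: 0.776
finger_force: 0.0
```

Run:
```python
from plan import *
kr,im=snap('wrist','f1'); p,s=pose(); print(p.round(4),s['time'])
ov=im.copy(); d={}
for t,col in(('frame',(255,0,0)),('rod_grip',(0,255,0)),('keeper_grip',(0,0,255)),('notch_handle',(255,255,0))):
    for cf,px,rg in sil('wrist',t,.25)[:2]:
        print(t,round(cf,2),px.round(1),rg.sum()); d.setdefault(t,rg)
        cn,_=cv2.findContours(rg.astype(np.uint8),cv2.RETR_EXTERNAL,cv2.CHAIN_APPROX_NONE); cv2.drawContours(ov,cn,-1,col,1)
np.savez_compressed('f1.npz',**d)
cv2.imwrite('pics/f1o.png',ov[:,:,::-1])
```

```text
[0.451  0.2888 0.3284 0.1987] 22.375
frame 0.61 [289.6 127.6] 15786
rod_grip 0.66 [331.8 177.2] 2872
rod_grip 0.37 [547.1  71. ] 5061
keeper_grip 0.75 [210.9  22.4] 1285
keeper_grip 0.69 [280.7 127.4] 2874
notch_handle 0.87 [287.3 126.3] 16045
```

View pics/f1o.png

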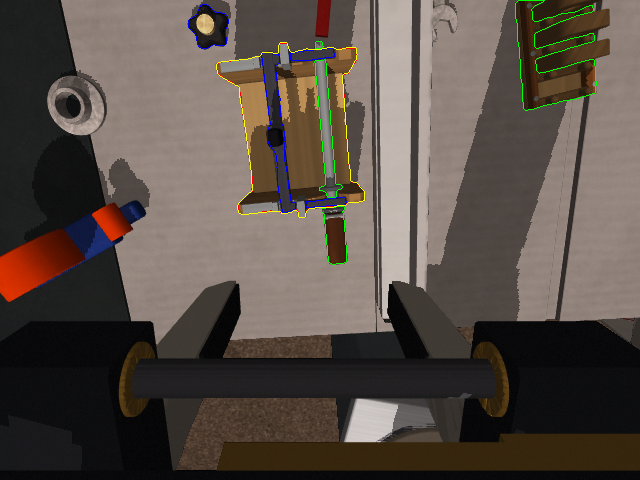

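The picture shows the frame at (290,127), the rod handle at (336,240), and the keeper bar with its black tab at (275,137). The knob and tape are clear of the work. Next I'll fit the frame and rod.

```bash
cat > fr.py <<'E'
from plan import *
def frame_parts(rod=True,keeper=True):
    P=[box(a-.005,a+.005,-.036,.104,0,.097) for a in(-.071,.071)]+[box(-.066,.066,-.036,.104,0,.018)]
    P+=[box(a-.005,a+.005,.029,.037,.09,.130) for a in(-.071,.071)]
    if rod: P+=rod_parts(-.114,.085)
    return P
def cyl(x0,x1,r,z):
    a=np.arange(12)*np.pi/6; return np.array([[x,r*np.cos(t),z+r*np.sin(t)] for x in(x0,x1) for t in a])
def rod_parts(g=0,z=0):
    return [box(g-.03,g+.03,-.011,.011,z-.018,z+.018),cyl(g+.029,g+.033,.0135,z),cyl(g+.053,g+.057,.0135,z),cyl(g+.03,g+.195,.006,z)]
E
python3 - <<'E'
from fr import *
d=np.load('f1.npz'); kr=cal('wrist'); 
U=d['frame']|d['rod_grip']
fr,f=fit([(kr,U)],frame_parts(),[.53,.32,.2]); print('frame+rod',fr.round(4),round(f,3))
x,f=fit([(kr,d['frame'])],frame_parts(False),[.53,.32,.2]); print('frame',x.round(4),round(f,3))
rg=d['rod_grip'].copy(); 
x,f=fit([(kr,rg)],[p for p in rod_parts(0,.085)],[.42,.28,.2]); print('rod',x.round(4),round(f,3))
im=cv2.imread('pics/f1.png'); v=im.max(2); n,l,st,ce=cv2.connectedComponentsWithStats((v[100:170,255:300]<45).astype(np.uint8)); 
i=st[1:,4].argmax()+1; print('tab px',ce[i]+[255,100],st[i]); tp=ce[i]+[255,100]
c,s=np.cos(fr[2]),np.sin(fr[2]); T=fr[:2]+.05*np.array([-s,c]); print('tab pred',T,'meas',ray(kr,tp,.143)[:2])
G=fr[:2]-.114*np.array([c,s]); print('grip pred',G)
a=im.copy()
E
```

```text
frame+rod [0.5317 0.2917 0.2969] 0.902
frame [0.5316 0.2917 0.2969] 0.814
rod [0.423  0.2587 0.296 ] 0.857
tab px [275.53014184 126.44680851] [ 11   0  19  47 564]
tab pred [0.51709402 0.33952252] meas [0.52642462 0.33876766]
grip pred [0.42270686 0.25836179]
```

Run:
```python
from plan import *
kr=cal('wrist'); T=np.array([.5171,.3395])
print('tab px pred',[proj(kr,[[*T,z]])[0].round(1) for z in(.125,.149)])
plan([(*T,.21,.297)])
```

```text
tab px pred [array([275. , 136.6]), array([272.3, 136.9])]
from [0.451  0.289  0.3284 0.1981] t 22.57
[ [0.21, -0.1, 0.33, 0, 0, -0.07], [0.21, -0.1, 0.33, 0, 0, -0.06], [0.212, -0.083, 0.327, 0, 0, -0.068, *] ]
```

drive_tool(series=[[0.21,-0.1,0.33,0,0,-0.07],[0.21,-0.1,0.33,0,0,-0.06],[0.2,-0.083,0.327,0,0,-0.068],[0,0,0,0,0,0],[0,0,0,0,0,0]], claw=45)

```text
time: 23.2
tcp_pos: [0.5148, 0.34, 0.211]
orientation: [0.989, 0.149, -0.0, -0.0]
contact_force: [-0.1, -0.1, -0.1]
gripper_width: 0.488
finger_force: 0.0
```

Run:
```python
from plan import *
kr,im=snap('wrist','f2'); p,s=pose(); print(p.round(4))
T=np.array([.5171,.3395]); q=proj(kr,[[*T,.137]])[0]; print('pred',q.round(1))
u,v=q.astype(int); cr=im[v-70:v+60,u-80:u+80]; cv2.imwrite('pics/f2c.png',cv2.resize(cr[:,:,::-1],None,fx=4,fy=4)); 
plan([(*T,.118,.297,.03)])
```

```text
[0.515  0.3401 0.2117 0.2982]
pred [314.5 250.4]
from [0.515  0.3401 0.2117 0.2982] t 23.25
[ [0, 0, 0.2, 0, 0, 0], [0.01, 0, 0.19, 0, 0, 0], [0, 0.01, 0.2, 0, 0, 0], [0.006, -0, 0.191, 0, 0, 0.002, *] ]
```

View pics/f2c.png

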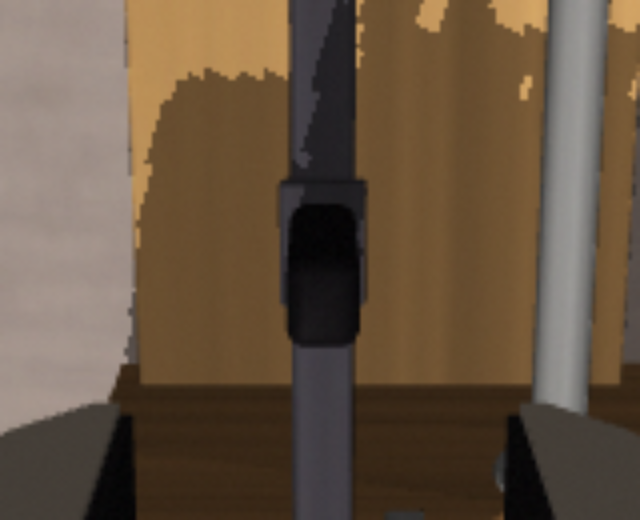

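The tab is centred at crop (323,275), against a predicted (320,280), so they agree. I'll descend and grip it.

drive_tool(series=[[0.01,0,0.2,0,0,0],[0.01,0,0.2,0,0,0],[0,0,0.2,0,0,0],[0,0,0.17,0,0,0],[0,0,0,0,0,0]])

```text
time: 23.88
tcp_pos: [0.517, 0.3404, 0.1178]
orientation: [0.989, 0.149, -0.0, 0.0]
contact_force: [-0.1, 0.9, 0.4]
gripper_width: 0.487
finger_force: 0.0
```

drive_tool(series=[[0,0,0,0,0,0],[0,0,0,0,0,0],[0,0,0,0,0,0],[0,0,0,0,0,0],[0,0,0,0,0,0]], claw=5, squeeze=35)

```text
time: 24.5
tcp_pos: [0.5176, 0.341, 0.1184]
orientation: [0.989, 0.149, 0.0, -0.0]
contact_force: [-0.2, 0.2, 4.0]
gripper_width: 0.129
finger_force: 35.0
```

drive_tool(series=[[0,0,-0.05,0,0,0],[0,0,-0.05,0,0,0],[0,0,0,0,0,0],[0,-0.07,0,0,0,0],[0,-0.07,0,0,0,0],[0,-0.07,0,0,0,0],[0,-0.07,0,0,0,0],[0,0,0,0,0,0]])

```text
time: 25.5
tcp_pos: [0.5075, 0.373, 0.1298]
orientation: [0.989, 0.149, -0.0, 0.001]
contact_force: [2.9, -2.9, -1.2]
gripper_width: 0.126
finger_force: 35.0
```

drive_tool(series=[[0,0,0.05,0,0,0],[0,0,0.05,0,0,0],[0,0,0,0,0,0],[0,0,0,0,0,0]])

```text
time: 26.0
tcp_pos: [0.5076, 0.3732, 0.1182]
orientation: [0.989, 0.149, 0.0, -0.0]
contact_force: [1.2, -2.6, 4.8]
gripper_width: 0.125
finger_force: 35.0
```

drive_tool(series=[[0,0,0,0,0,0],[0,0,0,0,0,0],[0,0,0,0,0,0],[0,0,-0.3,0,0,0],[0,0,-0.4,0,0,0],[0,0,-0.3,0,0,0],[0,0,0,0,0,0]], claw=45)

```text
time: 26.88
tcp_pos: [0.5082, 0.3744, 0.2409]
orientation: [0.989, 0.149, 0.002, -0.001]
contact_force: [-0.4, -0.5, -0.4]
gripper_width: 0.483
finger_force: 0.0
```

Run:
```python
from plan import *
kr,im=snap('wrist','f3'); p,s=pose(); print(p.round(4))
th=.297;c,sn=np.cos(th),np.sin(th); F=np.array([.5317,.2917]); N=np.array([-sn,c])
for tr in (.030,.034):
    for z in(.137,): print(tr,proj(kr,[[*(F+(.05+tr)*N),z]])[0].round(1))
v=im.max(2); u,w=proj(kr,[[*(F+.084*N),.137]])[0].astype(int)
m=(v<45).astype(np.uint8); m[:, :u-30]=0; m[:,u+30:]=0; m[:w-40]=0; m[w+40:]=0
n,l,st,ce=cv2.connectedComponentsWithStats(m); i=st[1:,4].argmax()+1; print(ce[i].round(1),st[i])
G=F-.114*np.array([c,sn]); print('grip',G)
plan([(*G,.19,th),(*G,.066,th,.03)])
```

```text
[0.5077 0.3734 0.239  0.2987]
0.03 [321.1 243.8]
0.034 [315.8 243.7]
[316.2 232.1] [307 203  18  55 783]
grip [0.42269106 0.25833757]
from [0.5077 0.3734 0.239  0.2987] t 26.93
[ [-0.32, 0.24, 0.14, 0, 0, 0], [-0.32, 0.23, 0.13, 0, 0, 0], [-0.319, 0.238, 0.138, 0, 0, 0.003, *], [-0, 0, 0.21, 0, 0, 0], [-0, 0, 0.2, 0, 0, 0], [-0, 0, 0.21, 0, 0, 0], [-0, 0, 0.21, 0, 0, 0], [-0, 0, 0.204, 0, 0, 0, *] ]
```

Run:
```python
from plan import *
th=.297;c,sn=np.cos(th),np.sin(th); F=np.array([.5317,.2917])
G=F-.102*np.array([c,sn]); print('grip',G)
plan([(*G,.19,th),(*G,.067,th,.03)])
```

```text
grip [0.43416569 0.26184941]
from [0.5077 0.3734 0.239  0.2987] t 26.93
[ [-0.29, 0.24, 0.14, 0, 0, 0], [-0.28, 0.23, 0.13, 0, 0, 0], [-0.289, 0.238, 0.138, 0, 0, 0.003, *], [-0, 0, 0.21, 0, 0, 0], [-0, 0, 0.2, 0, 0, 0], [-0, 0, 0.21, 0, 0, 0], [-0, 0, 0.2, 0, 0, 0], [-0, 0, 0.205, 0, 0, 0, *] ]
```

drive_tool(series=[[-0.29,0.24,0.14,0,0,0],[-0.28,0.23,0.13,0,0,0],[-0.289,0.238,0.138,0,0,0.003],[0,0,0.1,0,0,0],[0,0,0,0,0,0],[0,0,0,0,0,0]], claw=38)

```text
time: 27.68
tcp_pos: [0.4344, 0.2628, 0.177]
orientation: [0.989, 0.148, -0.0, -0.001]
contact_force: [-0.8, 0.1, -1.0]
gripper_width: 0.409
finger_force: 0.0
```

Run:
```python
from fr import *
kr,im=snap('wrist','f4'); p,s=pose(); print(p.round(4))
for cf,px,rg in sil('wrist','rod_grip',.4)[:1]:
    x,f=fit([(kr,rg)],rod_parts(0,.085),[.4227,.2584,.297]); print('rod',x.round(4),round(f,3),px)
plan([(.43417,.26185,.067,.297,.03)])
```

```text
[0.4344 0.2628 0.1772 0.298 ]
rod [0.4232 0.2585 0.3003] 0.88 [317.1 187.1]
from [0.4344 0.2626 0.1773 0.298 ] t 27.77
[ [-0, 0, 0.23, 0, 0, 0], [-0, 0, 0.23, 0, 0, 0], [-0, 0, 0.23, 0, 0, 0], [-0.003, 0.006, 0.229, 0, 0, 0.002, *] ]
```

Rod fit agrees. Descend and grip.

drive_tool(series=[[0,0.004,0.23,0,0,0],[0,0,0.23,0,0,0],[0,0,0.23,0,0,0],[0,0,0.22,0,0,0],[0,0,0,0,0,0]])

```text
time: 28.4
tcp_pos: [0.4335, 0.2613, 0.0668]
orientation: [0.989, 0.149, -0.001, 0.001]
contact_force: [0.1, 0.6, 0.1]
gripper_width: 0.406
finger_force: 0.0
```

drive_tool(series=[[0,0,0,0,0,0],[0,0,0,0,0,0],[0,0,0,0,0,0],[0,0,0,0,0,0],[0,0,0,0,0,0]], claw=5, squeeze=60)

```text
time: 29.02
tcp_pos: [0.4347, 0.2614, 0.0687]
orientation: [0.989, 0.148, 0.001, -0.0]
contact_force: [-1.1, -0.6, 8.5]
gripper_width: 0.232
finger_force: 60.0
```

drive_tool(series=[[0,0,-0.1,0,0,0],[0,0,-0.2,0,0,0],[0,0,-0.3,0,0,0],[0,0,-0.3,0,0,0],[0,0,-0.3,0,0,0],[0,0,-0.3,0,0,0],[0,0,0,0,0,0],[0,0,0,0,0,0]])

```text
time: 30.02
tcp_pos: [0.4336, 0.2603, 0.2475]
orientation: [0.989, 0.148, -0.0, 0.0]
contact_force: [0.5, 0.6, -1.4]
gripper_width: 0.236
finger_force: 60.0
```

```bash
cat > rod.py <<'E'
import sys
from fr import *
def rodfit(name):
    """rod in the hand, by colour-free network silhouette: fit dx (grip back of TCP), dy, yaw err, pitch"""
    kr,im=snap('wrist',name); p,s=pose(); print('tcp',p.round(4),s['time'],np.round(s['contact_force'],1))
    rr=sil('wrist','rod_grip',.3); 
    if not rr: print('none'); return
    cf,px,rg=rr[0]; print(cf,px.round(0),rg.sum()); np.save('rodmask.npy',rg)
    v,u=np.nonzero(rg); b=(0,0,640,480); Rt=R.from_quat(s['orientation']).as_matrix()
    r=cv2.resize(rg.astype(np.uint8),None,fx=S,fy=S,interpolation=cv2.INTER_NEAREST)
    Rr0=Rt@np.diag([1,-1,-1.])
    def pts(q):
        gx,gy,gz,yaw,pit=q; M=Rr0@R.from_euler('zy',[yaw,pit]).as_matrix()
        return lambda P:(P@M.T)+np.array(p[:3])+Rr0@np.array([gx,gy,gz])
    lo=4*(v.max()-2)
    def cost(q):
        f=pts(q); m=np.zeros_like(r)
        for P in rod_parts()[1:]:
            cv2.fillConvexPoly(m,cv2.convexHull(((proj(kr,f(P))+.5)*S*16).astype(np.int32)),1,shift=4)
        m[lo:]=0
        return -(m&r).sum()/max(1,(m|r).sum())
    best=None
    for pit in(0,.05,.1):
        s0=np.array([-.012,0,.0165,0,pit]); sim=np.vstack([s0]+[s0+e for e in np.diag([.006,.003,.004,.03,.04])])
        o=minimize(lambda q:cost(q)+((q[2]-.0165)/.02)**2*.05,s0,method='Nelder-Mead',options=dict(initial_simplex=sim,maxiter=400,xatol=1e-4,fatol=1e-5))
        if best is None or o.fun<best.fun: best=o
    q=best.x; f=pts(q); print('gx,gy,gz,yaw,pitch(down+)',q.round(4),round(-best.fun,3),'grip',f(np.zeros((1,3)))[0].round(4),'tip',f(np.array([[.201,0,0]]))[0].round(4))
    return q
if __name__=='__main__': rodfit(sys.argv[1])
E
python3 rod.py r1
```

```text
tcp [0.4335 0.2603 0.247  0.2971] 30.075 [-0.7 -0.5 -1.7]
0.6 [316. 225.] 15078
gx,gy,gz,yaw,pitch(down+) [-0.0349  0.0308  0.0165  0.2324 -0.1709] -0.0 grip [0.3911 0.2794 0.2635] tip [0.5619 0.3802 0.2964]rod.py:21: RuntimeWarning: overflow encountered in scalar negative
  return -(m&r).sum()/max(1,(m|r).sum())
```

View pics/r1.png

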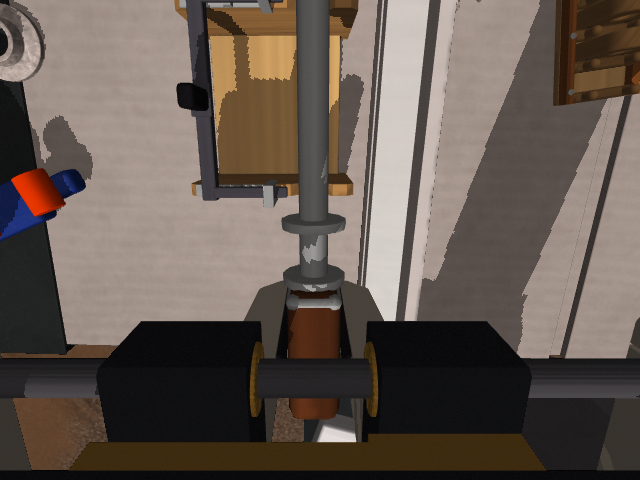

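The rod is held straight: the shank is centred at column 313 and the collars are at rows 224 and 276. I'll fix the fit and add the side view to get the pitch.

```bash
cat > rod.py <<'E'
import sys
from fr import *
def rodfit(name,cams=('wrist','side')):
    V=[]
    for c in cams:
        kr,im=snap(c,f'{name}_{c}')
        if c==cams[0]: p,s=pose(); print('tcp',p.round(4),round(s['time'],2),np.round(s['contact_force'],1))
        for cf,px,rg in sil(c,'rod_grip',.3)[:1]:
            rg=rg.copy(); print(c,round(cf,2),px.round(0),rg.sum())
            if c=='wrist': rg[296:]=0; rg[:,:255]=0; rg[:,372:]=0
            V.append((c,kr,cv2.resize(rg.astype(np.uint8),None,fx=S,fy=S,interpolation=cv2.INTER_NEAREST)))
    Rr0=R.from_quat(s['orientation']).as_matrix()@np.diag([1,-1,-1.])
    def pts(q):
        gx,gy,gz,yaw,pit=q[:5]; M=Rr0@R.from_euler('ZY',[yaw,pit]).as_matrix()
        return lambda P:(P@M.T)+np.array(p[:3])+Rr0@np.array([gx,gy,gz])
    def cost(q):
        f=pts(q); t=0
        for c,kr,r in V:
            m=np.zeros_like(r); off=np.zeros(2) if c=='wrist' else q[5:7]*10
            for P in (rod_parts()[1:] if c=='wrist' else rod_parts()):
                cv2.fillConvexPoly(m,cv2.convexHull(((proj(kr,f(P))+.5+off)*S*16).astype(np.int32)),1,shift=4)
            if c=='wrist': m[296*S:]=0
            t-=float((m&r).sum())/max(1,float((m|r).sum()))
        return t/len(V)
    best=None
    for pit in(0,.06):
        s0=np.array([-.012,0,.0165,0,pit,0,0]); sim=np.vstack([s0]+[s0+e for e in np.diag([.006,.003,.004,.03,.04,.3,.3])])
        o=minimize(lambda q:cost(q)+((q[2]-.0165)/.02)**2*.2,s0,method='Nelder-Mead',options=dict(initial_simplex=sim,maxiter=600,xatol=1e-4,fatol=1e-5))
        if best is None or o.fun<best.fun: best=o
    q=best.x; f=pts(q); print('gx,gy,gz,yaw,pitch(down+)',q.round(4),round(-best.fun,3),'grip',f(np.zeros((1,3)))[0].round(4),'tip',f(np.array([[.201,0,0]]))[0].round(4))
    return q
if __name__=='__main__': rodfit(sys.argv[1])
E
python3 rod.py r2
```

```text
tcp [0.4335 0.2605 0.2468 0.2975] 30.18 [-0.7 -0.9 -1.9]
wrist 0.57 [317. 227.] 14807
side 0.58 [272. 179.] 613
gx,gy,gz,yaw,pitch(down+) [-0.0126 -0.0005  0.0173  0.0026  0.0031  0.1065 -0.0491] 0.825 grip [0.4216 0.2563 0.2641] tip [0.6136 0.3157 0.263 ]
```

```bash
python3 -c "
from plan import *
plan([(.52,.10,.27,.441,.05)])"
```

```text
from [0.4337 0.261  0.2471 0.2977] t 30.32
[ [0.07, 0.37, -0.05, 0, 0, -0.07], [0.06, 0.38, -0.05, 0, 0, -0.07], [0.05, 0.38, -0.04, 0, 0, -0.07], [0.035, 0.376, -0.051, 0, 0, -0.077, *] ]
```

drive_tool(series=[[0.07,0.37,-0.05,0,0,-0.07],[0.06,0.38,-0.05,0,0,-0.07],[0.05,0.38,-0.04,0,0,-0.07],[0.035,0.376,-0.05,0,0,-0.077],[0,0,0,0,0,0],[0,0,0,0,0,0]])

```text
time: 31.08
tcp_pos: [0.5199, 0.1005, 0.2703]
orientation: [0.976, 0.219, -0.0, -0.0]
contact_force: [0.1, -0.6, -1.4]
gripper_width: 0.233
finger_force: 60.0
```

```bash
python3 blk.py w8 '(.042,.014,-.014)'; python3 -c "
from plan import *
B=np.array([.6782,.0446]);th=.441;u=np.array([np.cos(th),np.sin(th)])
q=B-.2374*u; print(q)
plan([(*q,.2,th,.045)])"
```

```text
[0.5197 0.101  0.2704 0.442 ] 31.125 0.23429875554972673
net 0.64 block [0.6768 0.0453 0.4396] 0.461 4529
col 0.64 block [0.678  0.0445 0.4407] 0.961 9491
[ 0.46351318 -0.05673277]
from [0.5197 0.1013 0.2705 0.4427] t 31.18
[ [-0.2, 0.2, 0.12, 0, 0, 0], [-0.19, 0.2, 0.12, 0, 0, 0], [-0.2, 0.19, 0.11, 0, 0, 0], [-0.2, 0.2, 0.12, 0, 0, 0], [-0.197, 0.199, 0.118, 0, 0, 0.003, *] ]
```

drive_tool(series=[[-0.2,0.2,0.12,0,0,0],[-0.19,0.2,0.12,0,0,0],[-0.2,0.19,0.11,0,0,0],[-0.2,0.2,0.12,0,0,0],[-0.197,0.199,0.118,0,0,0.003],[0,0,0,0,0,0],[0,0,0,0,0,0]])

```text
time: 32.05
tcp_pos: [0.4644, -0.0565, 0.2005]
orientation: [0.976, 0.219, 0.0, -0.0]
contact_force: [-0.2, -0.4, -2.0]
gripper_width: 0.233
finger_force: 60.0
```

```bash
python3 -c "
from plan import *
plan([(.4635,-.0562,.1,.441,.04),(.4635,-.0562,.027,.441,.025)])"
```

```text
from [ 0.4644 -0.0565  0.2005  0.4409] t 32.05
[ [-0, -0, 0.28, 0, 0, -0], [-0, -0, 0.28, 0, 0, -0], [-0.005, -0.005, 0.277, 0, 0, -0, *], [-0, -0, 0.2, 0, 0, -0], [-0, -0, 0.21, 0, 0, -0], [-0, -0, 0.199, 0, 0, -0, *] ]
```

drive_tool(series=[[0,0,0.25,0,0,0],[0,0,0.25,0,0,0],[-0.005,-0.005,0.2,0,0,0],[0,0,0.15,0,0,0],[0,0,0.1,0,0,0],[0,0,0,0,0,0]])

```text
time: 32.8
tcp_pos: [0.4632, -0.0565, 0.0859]
orientation: [0.976, 0.219, -0.0, -0.0]
contact_force: [0.1, -0.1, -1.3]
gripper_width: 0.229
finger_force: 60.0
```

```bash
python3 -c "
from plan import *
print(np.round(pose()[1]['contact_force'],1))
plan([(.4635,-.0562,.027,.441,.02)])"
```

```text
[ 0.1 -0.1 -1.3]
from [ 0.4632 -0.0565  0.0859  0.441 ] t 32.8
[ [0, -0, 0.16, 0, 0, -0], [0, -0, 0.17, 0, 0, -0], [0.003, -0.002, 0.16, 0, 0, -0, *] ]
```

drive_tool(series=[[0,0,0.16,0,0,0],[0,0,0.17,0,0,0],[0,0,0.16,0,0,0],[0,0,0,0,0,0]])

```text
time: 33.3
tcp_pos: [0.4632, -0.0571, 0.0272]
orientation: [0.976, 0.218, -0.0, 0.0]
contact_force: [0.7, 1.4, -2.1]
gripper_width: 0.236
finger_force: 60.0
```

```bash
python3 rod.py r3; python3 blk.py w9 '(.042,.014,-.014)'; python3 -c "
from plan import *
B=np.array([.678,.0446]);th=.441;u=np.array([np.cos(th),np.sin(th)])
q=B-.088*u; print(q)
plan([(*q,.027,th,.02)])"
```

```text
tcp [ 0.4634 -0.0572  0.0277  0.4401] 33.35 [ 0.1  0.4 -1.5]
wrist 0.67 [314. 225.] 14742
side 0.77 [277. 347.] 347
gx,gy,gz,yaw,pitch(down+) [-0.0129 -0.0005  0.0158  0.0057  0.0171 -0.0464 -0.0297] 0.661 grip [ 0.4519 -0.0632  0.0436] tip [0.6332 0.0235 0.0401]
[ 0.4636 -0.0576  0.0282  0.439 ] 33.55 0.23005821989040326
[0.59841938 0.00703773]
from [ 0.4635 -0.0577  0.0281  0.4389] t 33.6
[ [0.16, -0, 0, 0, 0, -0], [0.15, -0, 0, 0, 0, -0], [0.16, -0, 0, 0, 0, -0], [0.15, -0.01, 0, 0, 0, -0], [0.16, 0, 0.01, 0, 0, -0], [0.16, 0, -0, 0, 0, -0], [0.15, 0, -0, 0, 0, -0], [0.157, -0.001, -0.001, 0, 0, -0.004, *] ]
```

View pics/r3_wrist.png

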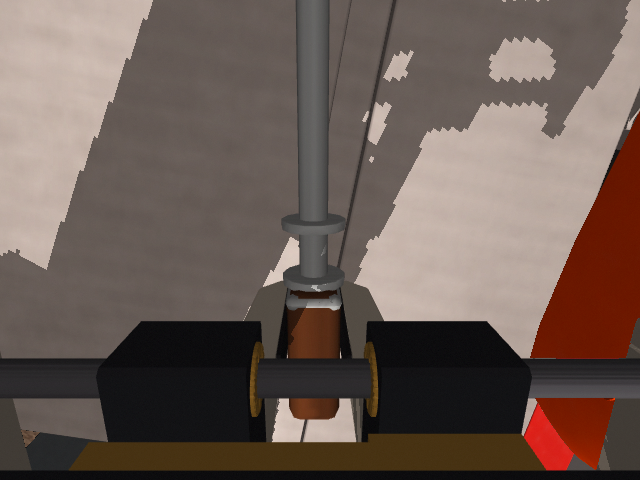

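The rod is straight in the grip, and the computed tip is on the bore axis to within a few mm. I'll insert it.

drive_tool(series=[[0.1,0,0,0,0,0],[0.15,0,0,0,0,-0.002],[0.15,0,0,0,0,0],[0.15,0,0,0,0,0],[0,0,0,0,0,0]])

```text
time: 34.22
tcp_pos: [0.5245, -0.0283, 0.0272]
orientation: [0.976, 0.219, 0.001, -0.0]
contact_force: [-0.2, -0.5, -1.2]
gripper_width: 0.234
finger_force: 60.0
```

```bash
python3 -c "
from plan import *
B=np.array([.678,.0446]);th=.441;u=np.array([np.cos(th),np.sin(th)])
p,s=pose(); d=p[:2]-B; print('along',d@u,'lat',-d[0]*u[1]+d[1]*u[0],np.round(s['contact_force'],1))
q=B-.088*u
plan([(*q,.027,th,.02)])"
```

```text
along -0.16995589197056474 lat -0.0004236460886831023 [-0.2 -0.5 -1.2]
from [ 0.5245 -0.0283  0.0272  0.4411] t 34.23
[ [0.14, -0, 0, 0, 0, 0], [0.13, -0, 0, 0, 0, 0], [0.14, -0, 0, 0, 0, 0], [0.14, -0, 0, 0, 0, 0], [0.133, -0.003, 0.002, 0, 0, 0, *] ]
```

drive_tool(series=[[0.14,0,0,0,0,0],[0.14,0,0,0,0,0],[0.14,0,0,0,0,0],[0.14,0,0,0,0,0],[0.12,0,0,0,0,0],[0,0,0,0,0,0]])

```text
time: 34.98
tcp_pos: [0.5976, 0.0061, 0.0272]
orientation: [0.976, 0.219, 0.0, -0.0]
contact_force: [0.4, -0.2, -2.0]
gripper_width: 0.233
finger_force: 60.0
```

drive_tool(series=[[0,0,-0.05,0,0,0],[0,0,-0.08,0,0,0],[0,0,-0.08,0,0,0],[0,0,-0.1,0,0,0],[0,0,-0.1,0,0,0],[0,0,-0.1,0,0,0],[0,0,0,0,0,0]])

```text
time: 35.85
tcp_pos: [0.5971, 0.0053, 0.0897]
orientation: [0.976, 0.218, 0.001, 0.0]
contact_force: [-0.5, -0.5, -3.0]
gripper_width: 0.234
finger_force: 60.0
```

```bash
cat > chk.py <<'E'
import sys
from fr import *
def shank(name):
    # wood blobs along the rod in wrist view + held-rod collar rows
    kr,im=snap('wrist',name); p,s=pose(); print('tcp',p.round(4),round(s['time'],2),np.round(s['contact_force'],1),s['gripper_width'])
    Rr=R.from_quat(s['orientation']).as_matrix()@np.diag([1,-1,-1.]); f=lambda P:np.array(P)@Rr.T+p[:3]+Rr@np.array([-.0126,-.0005,.0165])
    hsv=cv2.cvtColor(im,cv2.COLOR_RGB2HSV); w=((hsv[...,0]<25)&(hsv[...,0]>6)&(hsv[...,1]>90))
    print('wood rows in cols 270-290',[(int(a[0]),int(a[-1])) for a in np.split(np.nonzero(w[:300,270:290].mean(1)>.6)[0],np.nonzero(np.diff(np.nonzero(w[:300,270:290].mean(1)>.6)[0])>1)[0]+1) if len(a)])
    for x in (.035,.055,.079,.095,.107,.123,.135,.151): print(x,proj(kr,f([[x,.015,.0],[x,.015,.018]])).round(0).tolist(),end=' ')
    print()
shank(sys.argv[1])
E
python3 chk.py c1
python3 - <<'E'
from h import *
for c in ('side','top'):
    kr,im=snap(c,'c1'+c)
    for t in('rod_grip','bracket_1_bore','slot_block'):
        for cf,px,rg in sil(c,t,.3): print(c,t,round(cf,2),px.round(0),rg.sum(),ray(kr,px,.13).round(3),ray(kr,px,.034).round(3))
E
```

```text
tcp [0.5968 0.0052 0.089  0.4401] 35.9 [ 0.8  0.5 -2.6] 0.2333748852194224
wood rows in cols 270-290 [(0, 87), (89, 212)]
0.035 [[278.0, 269.0], [274.0, 286.0]] 0.055 [[277.0, 223.0], [272.0, 235.0]] 0.079 [[275.0, 164.0], [270.0, 168.0]] 0.095 [[274.0, 121.0], [268.0, 120.0]] 0.107 [[273.0, 88.0], [267.0, 81.0]] 0.123 [[272.0, 40.0], [265.0, 26.0]] 0.135 [[271.0, 2.0], [264.0, -18.0]] 0.151 [[269.0, -51.0], [262.0, -80.0]] 
side rod_grip 0.57 [332. 298.] 207 [ 0.574 -0.012  0.13 ] [0.596 0.079 0.034]
side bracket_1_bore 0.61 [372. 301.] 28 [ 0.658 -0.035  0.13 ] [0.691 0.054 0.034]
side slot_block 0.51 [287. 207.] 431 [0.518 0.343 0.13 ] [0.533 0.48  0.034]
side slot_block 0.46 [332. 299.] 253 [ 0.574 -0.015  0.13 ] [0.596 0.076 0.034]
top rod_grip 0.74 [350. 171.] 192 [0.721 0.07  0.13 ] [0.75  0.064 0.034]
top slot_block 0.83 [348. 204.] 457 [0.643 0.078 0.13 ] [0.665 0.072 0.034]
```

drive_tool(series=[[0,0,-0.1,0,0,0],[0,0,-0.2,0,0,0],[0,0,-0.25,0,0,0],[0,0,-0.25,0,0,0],[0,0,-0.25,0,0,0],[0,0,-0.2,0,0,0],[0,0,-0.1,0,0,0],[0,0,0,0,0,0]])

```text
time: 37.3
tcp_pos: [0.5967, 0.0053, 0.2513]
orientation: [0.976, 0.218, 0.001, 0.0]
contact_force: [0.3, 0.0, -3.6]
gripper_width: 0.232
finger_force: 60.0
```

```bash
python3 chk.py c2; python3 rod.py c2r; python3 -c "
from plan import *
plan([(.434,.2613,.25,.298,.03)])"
```

```text
tcp [0.5963 0.0051 0.2503 0.4402] 37.35 [-0.6 -0.3 -3.6] 0.23662356733747686
wood rows in cols 270-290 [(0, 87), (89, 163)]
0.035 [[278.0, 269.0], [274.0, 285.0]] 0.055 [[277.0, 223.0], [272.0, 235.0]] 0.079 [[275.0, 164.0], [270.0, 168.0]] 0.095 [[274.0, 122.0], [269.0, 120.0]] 0.107 [[273.0, 88.0], [267.0, 81.0]] 0.123 [[272.0, 40.0], [266.0, 27.0]] 0.135 [[271.0, 3.0], [264.0, -17.0]] 0.151 [[269.0, -50.0], [262.0, -80.0]] 
tcp [0.5961 0.0051 0.2498 0.4403] 37.4 [ 0.4  0.  -3.2]
wrist 0.85 [316. 274.] 11167
side 0.83 [337. 241.] 448
gx,gy,gz,yaw,pitch(down+) [-0.0127 -0.0005  0.0166  0.0024  0.0135  0.1285 -0.1252] 0.525 grip [ 0.5848 -0.0007  0.2664] tip [0.7664 0.0854 0.2635]
from [0.5961 0.0053 0.2495 0.4405] t 37.55
[ [-0.03, -0.23, -0, 0, 0, 0.03], [-0.03, -0.23, -0, 0, 0, 0.02], [-0.03, -0.22, -0, 0, 0, 0.03], [-0.04, -0.23, -0, 0, 0, 0.02], [-0.04, -0.22, -0, 0, 0, 0.03], [-0.04, -0.23, -0, 0, 0, 0.03], [-0.05, -0.22, -0, 0, 0, 0.02], [-0.05, -0.23, -0, 0, 0, 0.03] ]
[ [-0.05, -0.22, -0, 0, 0, 0.02], [-0.06, -0.23, -0, 0, 0, 0.03], [-0.054, -0.218, -0.004, 0, 0, 0.025, *] ]
```

drive_tool(series=[[-0.01,-0.1,0,0,0,0.01],[-0.02,-0.13,0,0,0,0.02],[-0.03,-0.23,0,0,0,0.02],[-0.03,-0.22,0,0,0,0.03],[-0.04,-0.23,0,0,0,0.02],[-0.04,-0.22,0,0,0,0.03],[-0.04,-0.23,0,0,0,0.03],[-0.05,-0.22,0,0,0,0.02]])

```text
time: 38.55
tcp_pos: [0.4923, 0.1696, 0.2507]
orientation: [0.985, 0.175, 0.0, -0.0]
contact_force: [-0.7, 1.2, -3.8]
gripper_width: 0.232
finger_force: 60.0
```

drive_tool(series=[[-0.05,-0.23,0,0,0,0.03],[-0.05,-0.22,0,0,0,0.02],[-0.06,-0.23,0,0,0,0.03],[-0.03,-0.12,0,0,0,0.015],[-0.02,-0.09,0,0,0,0.01],[0,0,0,0,0,0],[0,0,0,0,0,0]])

```text
time: 39.42
tcp_pos: [0.4359, 0.26, 0.2504]
orientation: [0.989, 0.148, -0.0, 0.0]
contact_force: [-0.0, 0.3, -3.2]
gripper_width: 0.234
finger_force: 60.0
```

```bash
python3 chk.py c3
python3 - <<'E'
from fr import *
kr,im=snap('wrist'); p,s=pose()
for cf,px,rg in sil('wrist','keeper_grip',.4)[:2]: print('keeper',cf,px,ray(kr,px,.11).round(3))
print('keeper expected px',proj(kr,[[*(np.array([.5317,.2917])+.084*np.array([-np.sin(.297),np.cos(.297)])),.14]]).round(0))
plan([(.434,.2612,.13,.298,.03),(.434,.2612,.085,.298,.015)])
E
```

```text
tcp [0.4359 0.2599 0.2504 0.2965] 39.48 [ 0.5 -0.3 -3.6] 0.23371741363120202
wood rows in cols 270-290 [(0, 86), (89, 188)]
0.035 [[278.0, 269.0], [274.0, 285.0]] 0.055 [[277.0, 223.0], [272.0, 234.0]] 0.079 [[276.0, 163.0], [270.0, 167.0]] 0.095 [[274.0, 120.0], [269.0, 118.0]] 0.107 [[273.0, 86.0], [268.0, 80.0]] 0.123 [[272.0, 38.0], [266.0, 24.0]] 0.135 [[271.0, 0.0], [265.0, -20.0]] 0.151 [[270.0, -54.0], [263.0, -83.0]] 
keeper 0.98 [205.7 100.9] [0.509 0.369 0.11 ]
keeper 0.55 [309.  134.9] [0.508 0.285 0.11 ]
keeper expected px [[188.  99.]]
from [0.4358 0.26   0.2504 0.2965] t 39.58
[ [-0, -0, 0.2, 0, 0, -0], [-0, -0.01, 0.2, 0, 0, -0], [-0.01, 0, 0.2, 0, 0, -0], [0, -0, 0.2, 0, 0, -0], [-0.002, -0.004, 0.203, 0, 0, -0.003, *], [0, -0, 0.09, 0, 0, -0], [0, -0, 0.1, 0, 0, -0], [0, -0, 0.09, 0, 0, -0] ]
[ [0, -0, 0.095, 0, 0, -0, *] ]
```

drive_tool(series=[[-0.01,-0.01,0.15,0,0,0],[0,-0.005,0.2,0,0,-0.003],[0,0,0.2,0,0,0],[0,0,0.2,0,0,0],[0,0,0.2,0,0,0],[0,0,0.15,0,0,0],[0,0,0.1,0,0,0],[0,0,0,0,0,0]])

```text
time: 40.58
tcp_pos: [0.4336, 0.2618, 0.106]
orientation: [0.989, 0.149, -0.001, 0.0]
contact_force: [-0.2, 0.0, -2.3]
gripper_width: 0.231
finger_force: 60.0
```

```bash
python3 -c "
from plan import *
plan([(.434,.2612,.0675,.298,.01)])"
```

```text
from [0.4336 0.2618 0.106  0.2991] t 40.58
[ [0, 0, 0.08, 0, 0, 0], [0, 0, 0.08, 0, 0, 0], [0, 0, 0.08, 0, 0, 0], [0.002, 0.006, 0.081, 0, 0, 0.002, *] ]
```

drive_tool(series=[[0.002,0.003,0.08,0,0,0],[0,0,0.08,0,0,0],[0,0,0.06,0,0,0],[0,0,0.05,0,0,0],[0,0,0.03,0,0,0],[0,0,0,0,0,0]])

```text
time: 41.32
tcp_pos: [0.4339, 0.2618, 0.0703]
orientation: [0.989, 0.149, -0.0, 0.0]
contact_force: [0.1, 0.6, -2.7]
gripper_width: 0.234
finger_force: 60.0
```

drive_tool(series=[[0,0,0.01,0,0,0],[0,0,0.008,0,0,0],[0,0,0,0,0,0]])

```text
time: 41.7
tcp_pos: [0.4342, 0.2619, 0.0688]
orientation: [0.989, 0.149, 0.0, -0.0]
contact_force: [-1.4, -0.7, 3.3]
gripper_width: 0.235
finger_force: 60.0
```

drive_tool(series=[[0,0,0.008,0,0,0],[0,0,0,0,0,0]])

```text
time: 41.95
tcp_pos: [0.4342, 0.262, 0.0685]
orientation: [0.989, 0.149, 0.001, -0.0]
contact_force: [-3.5, -2.1, 15.0]
gripper_width: 0.233
finger_force: 60.0
```

drive_tool(series=[[0,0,-0.01,0,0,0],[0,0,0,0,0,0],[0,0,0,0,0,0],[0,0,-0.2,0,0,0],[0,0,-0.4,0,0,0],[0,0,-0.4,0,0,0],[0,0,-0.3,0,0,0],[0,0,0,0,0,0]], claw=38)

```text
time: 42.95
tcp_pos: [0.4352, 0.2625, 0.2268]
orientation: [0.989, 0.149, 0.002, -0.001]
contact_force: [-0.7, 0.1, -0.1]
gripper_width: 0.413
finger_force: 0.0
```

Run:
```python
from fr import *
kr,im=snap('wrist','h1'); p,s=pose(); print(p.round(4),s['contact_force'])
for cf,px,rg in sil('wrist','rod_grip',.3)[:2]:
    print(cf,px); x,f=fit([(kr,rg)],rod_parts(0,.085)[:3],[.4227,.2584,.297]); print('rod',x.round(4),round(f,3))
hsv=cv2.cvtColor(im,cv2.COLOR_RGB2HSV)
# per pixel rows along rod line at y=+-.018 (bracket) at z=.085+.02
u=np.array([np.cos(.297),np.sin(.297)]);n=np.array([-u[1],u[0]]);F=np.array([.5317,.2917])
for lat in(-.013,0,.013):
    q=[proj(kr,[[*(F+x*u+lat*n),.105 if abs(lat)<.02 else .1]])[0].astype(int) for x in np.arange(-.15,.1,.005)]
    print(lat,[int(hsv[b,a,1]) if 0<=b<480 and 0<=a<640 else -1 for a,b in q])
T=F+.084*n; plan([(*T,.2,.297),(*T,.118,.297,.03)])
```

```text
[0.4346 0.2617 0.2253 0.2985] [ 0.38315209 -0.35273529 -1.0415444 ]
0.6 [317.3 201.2]
rod [0.4232 0.2578 0.3076] 0.528
-0.013 [38, 39, 36, 38, 36, 36, 38, 35, 36, 36, 37, 36, 39, 37, 36, 37, 156, 155, 154, 142, 141, 138, 141, 139, 155, 154, 153, 141, 141, 151, 151, 153, 151, 140, 153, 153, 153, 153, 141, 149, 146, 154, 153, 154, -1, -1, -1, -1, -1, -1]
0 [37, 38, 192, 190, 195, 196, 193, 185, 194, 190, 188, 189, 190, 185, 9, 6, 7, 7, 6, 9, 3, 5, 7, 7, 152, 154, 152, 6, 6, 149, 156, 154, 151, 3, 9, 155, 154, 157, 9, 3, 3, 6, 6, 6, -1, -1, -1, -1, -1, -1]
0.013 [39, 39, 38, 39, 36, 36, 34, 36, 39, 38, 38, 36, 38, 36, 36, 38, 157, 153, 156, 140, 136, 138, 138, 141, 153, 155, 154, 141, 142, 153, 156, 154, 151, 146, 148, 153, 152, 154, 138, 154, 161, 156, 157, -1, -1, -1, -1, -1, -1, -1]
from [0.4341 0.2613 0.2242 0.2988] t 43.05
[ [0.28, -0.23, 0.07, 0, 0, 0], [0.29, -0.24, 0.06, 0, 0, 0], [0.283, -0.232, 0.072, 0, 0, 0.004, *], [0, -0, 0.23, 0, 0, -0], [0, -0, 0.23, 0, 0, -0], [0, -0, 0.223, 0, 0, -0, *] ]
```

The rod is back in the notches, with three wood bands along the shank at frame x of about -25, +3 and +30 mm. Next is the keeper.

drive_tool(series=[[0.28,-0.23,0.07,0,0,0],[0.29,-0.24,0.06,0,0,0],[0.28,-0.235,0.072,0,0,0.004],[0,0,0,0,0,0],[0,0,0.2,0,0,0],[0,0,0,0,0,0]])

```text
time: 43.8
tcp_pos: [0.505, 0.3708, 0.1738]
orientation: [0.989, 0.148, -0.002, 0.002]
contact_force: [0.2, -0.3, 0.2]
gripper_width: 0.41
finger_force: 0.0
```

```bash
python3 -c "
from plan import *
plan([(.5075,.3732,.118,.298,.03)])"
```

```text
from [0.505  0.3708 0.1738 0.2977] t 43.8
[ [0.01, -0.01, 0.23, 0, 0, -0], [0.016, -0.003, 0.235, 0, 0, -0.001, *] ]
```

drive_tool(series=[[0.01,-0.01,0.15,0,0,0],[0.01,-0.003,0.15,0,0,0],[0,0,0.15,0,0,0],[0,0,0,0,0,0]])

```text
time: 44.3
tcp_pos: [0.5077, 0.3741, 0.1205]
orientation: [0.989, 0.148, -0.001, 0.001]
contact_force: [0.2, 0.4, 0.2]
gripper_width: 0.41
finger_force: 0.0
```

drive_tool(series=[[0,0,0,0,0,0],[0,0,0,0,0,0],[0,0,0,0,0,0],[0,0,0,0,0,0]], claw=5, squeeze=35)

```text
time: 44.8
tcp_pos: [0.5091, 0.3738, 0.1228]
orientation: [0.989, 0.148, 0.0, 0.001]
contact_force: [1.1, -4.5, 4.1]
gripper_width: 0.127
finger_force: 35.0
```

drive_tool(series=[[0,0,-0.05,0,0,0],[0,0,-0.055,0,0,0],[0,0,0,0,0,0],[0,0.07,0,0,0,0],[0,0.07,0,0,0,0],[0,0.07,0,0,0,0],[0,0.075,0,0,0,0],[0,0,0,0,0,0]])

```text
time: 45.8
tcp_pos: [0.5189, 0.3411, 0.1349]
orientation: [0.989, 0.148, -0.0, 0.0]
contact_force: [2.5, -0.3, -0.7]
gripper_width: 0.129
finger_force: 35.0
```

drive_tool(series=[[0,0.004,0.05,0,0,0],[0,0,0.045,0,0,0],[0,0,0.01,0,0,0],[0,0,0,0,0,0]])

```text
time: 46.3
tcp_pos: [0.5186, 0.3424, 0.1228]
orientation: [0.989, 0.148, 0.0, -0.0]
contact_force: [1.2, 0.4, 6.0]
gripper_width: 0.123
finger_force: 35.0
```

drive_tool(series=[[0,0.012,0,0,0,0],[0,0,0,0,0,0]])

```text
time: 46.55
tcp_pos: [0.5189, 0.3415, 0.1229]
orientation: [0.989, 0.148, 0.0, -0.001]
contact_force: [0.5, 0.9, 5.6]
gripper_width: 0.126
finger_force: 35.0
```

drive_tool(series=[[0,0,0,0,0,0],[0,0,0,0,0,0],[0,0,0,0,0,0],[0,0,-0.2,0,0,0],[0,0,-0.4,0,0,0],[0,0,-0.4,0,0,0],[0,0,-0.3,0,0,0],[0,0,0,0,0,0]], claw=30)

```text
time: 47.55
tcp_pos: [0.5198, 0.3414, 0.2812]
orientation: [0.989, 0.148, 0.002, -0.001]
contact_force: [0.0, -0.5, -0.4]
gripper_width: 0.325
finger_force: 0.0
```

drive_tool(series=[[-0.3,0,-0.2,0,0,0],[-0.3,0,-0.2,0,0,0],[0,0,0,0,0,0],[0,0,0,0,0,0]])

```text
time: 48.05
tcp_pos: [0.4506, 0.3188, 0.3255]
orientation: [0.989, 0.148, -0.0, 0.0]
contact_force: [1.4, -0.6, -0.4]
gripper_width: 0.326
finger_force: 0.0
```

Run:
```python
from fr import *
kr,im=snap('wrist','end'); p,s=pose(); print(p.round(4),s['time'])
u=np.array([np.cos(.297),np.sin(.297)]);n=np.array([-u[1],u[0]]);F=np.array([.5317,.2917])
v=im.max(2)
for y in(.046,.05,.054,.058): print(y,proj(kr,[[*(F+y*n),.149]])[0].round(1))
a,b=proj(kr,[[*(F+.05*n),.149]])[0].astype(int)
m=(v[b-12:b+13,a-30:a+31]<45); print('dark cols per row',[(b-12+i,int(np.nonzero(r)[0].min()+a-30),int(np.nonzero(r)[0].max()+a-30)) for i,r in enumerate(m) if r.any()][::3])
for cf,px,rg in sil('wrist','keeper_grip',.4)[:1]:
    bars=[box(-.08,.08,.046,.054,.102,.11),box(-.008,.008,.044,.056,.11,.149)]
    x,f=fit([(kr,rg)],bars+[box(a-.005,a+.005,-.02,.05,.102,.106) for a in(-.071,.071)],[*F,.297]); d=x[:2]-F; print('keeper shift x,y',d@u,d@n,'f',f)
for cf,px,rg in sil('wrist','rod_grip',.3)[:1]:
    x,f=fit([(kr,rg)],rod_parts(0,.085),[.4227,.2584,.297]); print('rod',x.round(4),round(f,3),cf)
```

```text
[0.4507 0.3188 0.3252 0.2965] 48.1
0.046 [317.1 142.9]
0.05 [312.6 142.9]
0.054 [308.1 142.9]
0.058 [303.6 142.9]
dark cols per row [(np.int64(130), 306, 317), (np.int64(133), 309, 319), (np.int64(136), 306, 319), (np.int64(139), 305, 319), (np.int64(142), 305, 318), (np.int64(145), 305, 318), (np.int64(148), 305, 318), (np.int64(151), 306, 317)]
keeper shift x,y -5.53104098129462e-05 0.002088098742698958 f 0.7110083456772283
rod [0.4231 0.2587 0.3012] 0.625 0.74
```

```bash
python3 -c "
from cell import bot
print(bot.finish_job())"
```

```text
the job is handed in; nothing more can be done
None
```

The job is handed in: all three brackets (only three were present) hang on the rod in both notches between the cheeks, and the keeper is down in front of the ridges, within about 1 mm of home by the final measurements; the hand-in returned no verdict.

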